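# Clamp a bone block in the slide bonding press

### The arm

A 6-joint arm with a two-finger parallel gripper is mounted at the origin on a cart in front of the work surface, level with it; the furniture and walls round the work are solid. World frame = base frame: x ahead of the robot, y to its left, z up, the work surface at z = 0. Lengths are in mm, angles in degrees, forces in N, time in s.
With the tool pointing down it reaches from about 350 to 850 mm from the base axis. Payload 8.1 kg.
Tool frame: the origin (TCP) lies midway between the tips of the shut fingers; the grasp point (between the pads) lies 19 mm behind it; x points along the fingers, y is the direction in which the jaws open and shut, and the axes are right-handed (so a half turn about x gives the same grasp; the last joint's range is limited). The gripper opens to 85 mm and grips with 20 to 120 N. Pads are 22 mm wide; open, the fingers measure 114 mm over their backs; the gripper's body (76 mm by 85 mm) begins 54 mm behind the grasp point. The pads swing forward as they close: fully open they stand 13 mm farther back than shut.
Start: joints at [65.352, 7.471, 85.268, -0, 87.261, -4.893], TCP at [202.784, 564.698, 231.292] pointing down, gripper open.
Joint ranges: [-169.43, 169.43], [-51.17, 129.36], [1.28, 143.12], [-76.62, 256.62], [0, 156.53], [-152.29, 152.29]. Speed limits (degrees/s): [136.94, 136.94, 159.86, 180, 180, 180].

### API

Orientations are given as [roll, pitch, yaw] about the fixed x, y, z axes, in that order (R = Rz(yaw) Ry(pitch) Rx(roll)).
In Python, from bench import sense, snapshot, hand_in gives the robot as it stands.
- The arm moves only by the tool drive_tool, never from a script. Its argument "deltas" is a list of rows, each a list of 7 numbers: the closure in counts, from 0 (fully open) to 255 (shut), then the shift along the tool's x, y, z in m, then the turn, a rotation vector about the tool's x, y, z in rad. A call has exactly 10 rows; each row is the pose to reach, as a shift and turn from the pose commanded when the call began, along the tool's axes at that moment; what a row does not reach only later rows make up. A row lasts 1/12 s, in which the tool goes at most 41.7 mm and 7.16 degrees, less where a joint would pass 70% of its speed; a pose out of reach is approached as far as the arm can. A call with a gripper value outside its range is refused whole. The fingers move at their own pace and stop on an object; "squeeze" is the grip in N (left out, the last holds). Time passes only in rows, so rows that repeat a pose let the fingers close, or fill a call up. It gives the time, the measured TCP pose, the force and the opening at its end, in the units of the state.
- sense(): the state, without advancing time (a new reading comes with each control period).
- snapshot(name): name is "scene" or "top" or "wrist"; returns a dict with "frame" (384x512x3 uint8, blue, green, red), "fx", "fy", "cx", "cy" (pixels), "rvec" (rotation vector, rad) and "tvec" (3), from world to camera coordinates, as OpenCV has them. Camera axes: x right, y down, z forward; pixel columns grow to the right and rows downward; lengths in mm; the calibration is good to about 2 mm. A picture is of the moment at which its call begins. There is no depth.
- hand_in(): hands the job in, once; it reports no verdict.
The state is a dict: "time": time; "joint_pos": joint angles; "qd": joint speeds; "joint_efforts": joint torques, N m; "tool_pos": TCP position; "tcp_rot": TCP orientation; "ft_force": force on the tool from outside, world axes, zero at the start; "wrist_torque": the same for the moment, N m; "finger_gap": finger opening in mm.
Only numpy, scipy, OpenCV 4.12 (cv2) and the standard library are available. Lean on these libraries where they do the work, as an engineer would, in place of code of your own. Each camera call takes 0.05 s, during which the arm holds its last target.

### The job

Set the resin block with its glass slide down into the recess of the bonding press's drawn-out loading sled, keeping it level, and push the sled fully home under the screw. Then wind the handwheel clockwise until the sprung pad just touches the block and add half a turn more from there, no further or the slide cracks, and leave it clamped. Leave the bottle, the petri dish and the small box where they are.

Things in the scene. Friction and masses are not known exactly. Their poses are not given: they have to be found in the camera images.
- press: Grey cast C-frame bench press, fixed to the table, 112 x 290 mm in plan, 166 mm high to the top of its arm. Origin on the table, on the screw's axis; z up; the sled runs out along +y, the column stands at -y (y = -69 to -115 mm). All of the bed, rails and sled plate lies below 35 mm. Round handwheel of 105 mm diameter on top of the screw, its top face about 208 mm above the table at the start.
- screw_axis (a point): Point on the vertical screw axis, 165 mm above the table. The screw goes 12 mm down per turn, clockwise from above, and holds where it is left. On its nose a sprung 36 mm pad: 80 N at first touch, then 12 N per mm (about 148 N half a turn past touch). The pad's start height varies and must be felt: gap over the loaded block 6 to 15 mm (0.5 to 1.25 turns).
- sled: Flat aluminium loading sled in the press's guide, 60 x 160 mm plate, axes as the press's. Origin: centre of the floor of its recess, 30 mm above the table. Recess 32.5 mm (x) x 52.5 mm (y), 4 mm deep, in the plate's 34 mm high top face. At the start drawn out by 118 to 130 mm along the press's +y; it slides (about 3 N) towards -y to a stop, where its origin lies on the screw axis.
- sled_knob (a point): Centre of the grip of the sled's upright dark pull knob, 20 mm diameter, top 65 mm above the table, this point 56 mm above the table, 108 mm from the recess centre along the sled's +y. It moves only with the sled.
- handle (a point): Middle of the upright black crank handle on the handwheel, 21 mm diameter, 46 mm tall (this point +-23 mm), 45 mm from the screw axis, about 233 mm above the table at the start. It spins freely on its own upright pin, so the hand holding it need not turn. It sinks 12 mm per turn with the wheel. About 9 N here turns the screw idle, 12 N when the pad has touched, 15 N half a turn later.
- specimen: Pale resin block 24 x 40 mm, 28 mm tall, cemented on a glass slide 28 (x) x 48 (y) x 2 mm; 30 mm tall in all. Origin: centre of the slide's underside; z up, y along its length. Either way round fits the recess.
- specimen_mid (a point): The block's middle, 15 mm above the slide's underside.
- dropper_bottle: Bystander: dropper bottle with black teat, 33 mm diameter, 100 mm tall. Origin at its underside.
- petri_dish: Bystander: clear petri dish, 60 mm diameter, 15 mm tall. Origin at its underside.
- cover_glass_box: Bystander: small white box, 31 x 63 x 23 mm. Origin at its underside.

How it is judged:
By the outcome, as a careful person would: the job done as asked, in the order asked, and still so for the second after the job is handed in, with the robot touching nothing.
It also fails if it takes over 72 s, if anything falls off the work surface, if the arm or the gripper's body presses on something with over 40 N, if the wrist force passes 120 N, or if a joint passes its speed limit or range.

## Working session

There is one attempt and no reset: what is moved stays moved. The work goes in short steps, Python scripts to look and compute and a tool call to move; the robot and the scene stay as the last step left them, time stands still between calls to the robot, and variables do not carry over. Pictures are saved under pics/ and viewed, and the job is handed in when it is done.

Besides the shell and the picture viewer there is one more tool, called after "Request:" in YAML: its name, and indented under it one key for each argument. drive_tool: Moves the arm, as the interface text tells. Its arguments: {"type":"object","properties":{"deltas":{"type":"array","items":{"type":"array","items":{"type":"number"}}},"squeeze":{"type":"number"}},"required":["deltas"]}

```bash
ls; mkdir -p pics
python3 - <<'E'
from bench import sense,snapshot
import cv2
print(sense())
for n in("scene","top","wrist"):
    s=snapshot(n); cv2.imwrite(f"pics/{n}0.png",s["frame"]); print(n,s["fx"],s["cx"],s["cy"],s["rvec"],s["tvec"])
E
```

```text
pics
{'time': 0.0, 'joint_pos': array([ 6.53528980e+01,  7.51421011e+00,  8.53290709e+01,  6.05025750e-04,
        8.72625377e+01, -4.89539926e+00]), 'qd': array([-0.06707247, -0.00999198, -0.05925211, -0.09718362, -0.02582863,
        0.07433807]), 'joint_efforts': array([ 2.36059517e-03, -5.69399393e+01, -5.00555634e+01,  3.35361494e-05,
        1.44887177e-02,  6.63184665e-05]), 'tool_pos': array([202.53426046, 564.19681507, 230.25580121]), 'tcp_rot': array([ -95.22258513,   89.89417955, -114.97431732]), 'ft_force': array([ 0.78106887, -0.17911734,  0.56285759]), 'wrist_torque': array([ 0.06407607,  0.03042247, -0.00460518]), 'finger_gap': 85.07826345444529}
scene 370.57894265518775 258.3473764029849 187.85596589037385 [ 1.92126968 -0.89989889  0.4946397 ] [-377.65642563  346.13570308  793.38965935]
top 387.28941883218954 249.18432762257686 193.03891676712342 [ 2.17542699 -2.17605983  0.04303356] [  15.53643633  586.96403852 1176.93955144]
wrist 286.87505918581127 252.46853786701598 190.12759236549599 [-2.38728758 -1.67838859 -0.21925192] [-598.4753323   -33.67249156  377.72231208]
```

View pics/scene0.png

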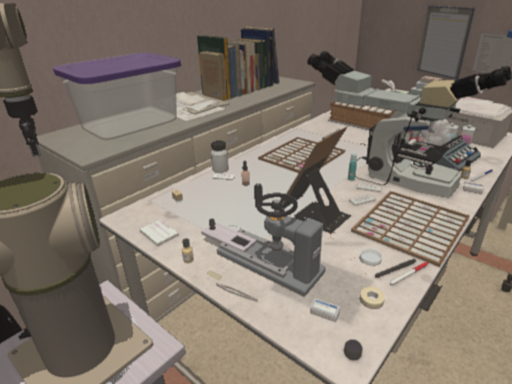

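View pics/top0.png

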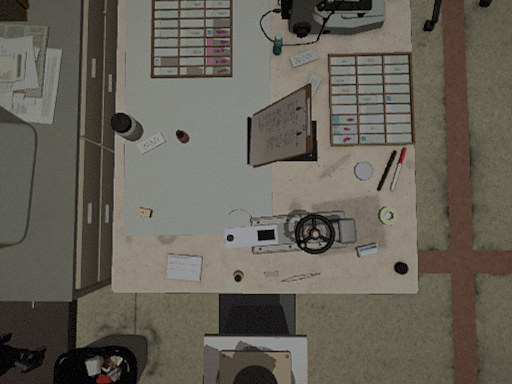

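View pics/wrist0.png

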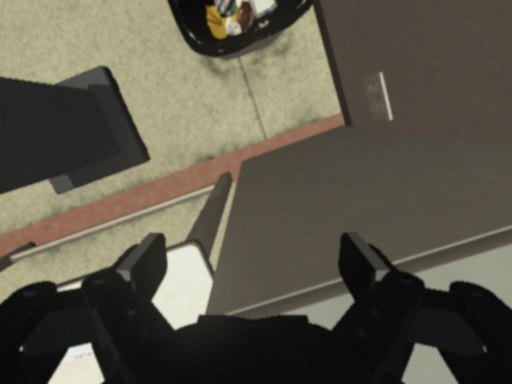

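```bash
cat > h.py <<'E'
import numpy as np,cv2
from bench import sense,snapshot
from scipy.spatial.transform import Rotation as Ro
def cam(s):
    K=np.array([[s["fx"],0,s["cx"]],[0,s["fy"],s["cy"]],[0,0,1.]]);R=cv2.Rodrigues(np.array(s["rvec"],float))[0];return K,R,np.array(s["tvec"],float).ravel()
def p2w(s,uv,z):
    K,R,t=cam(s);d=R.T@np.linalg.inv(K)@np.array([uv[0],uv[1],1.]);c=-R.T@t
    return c+d*(z-c[2])/d[2]
def w2p(s,P):
    K,R,t=cam(s);q=K@(R@np.array(P,float)+t);return q[:2]/q[2]
def crop(s,x0,y0,x1,y1,f,name):
    c=cv2.resize(s["frame"][y0:y1,x0:x1],None,fx=f,fy=f,interpolation=cv2.INTER_CUBIC);cv2.imwrite("pics/"+name,c)
def tri(sa,a,sb,b):
    A=[];B=[]
    for s,uv in((sa,a),(sb,b)):
        K,R,t=cam(s);P=K@np.c_[R,t]
        for i in(0,1):
            r=uv[i]*P[2]-P[i];A.append(r[:3]);B.append(-r[3])
    return np.linalg.lstsq(np.array(A),np.array(B),rcond=None)[0]
E
python3 - <<'E'
from h import *
s=snapshot("top"); crop(s,210,195,370,275,5,"t1.png"); crop(s,125,195,165,225,16,"t2.png")
for uv in((145,212),(314,233),(265,235),(230,238)):print(uv,p2w(s,uv,30).round(1))
s=snapshot("scene"); crop(s,160,180,360,300,4,"s1.png")
E
```

```text
(145, 212) [528.2 335.3  30. ]
(314, 233) [ 464.8 -181.3   30. ]
(265, 235) [458.5 -33.   30. ]
(230, 238) [449.3  73.4  30. ]
```

View pics/t1.png

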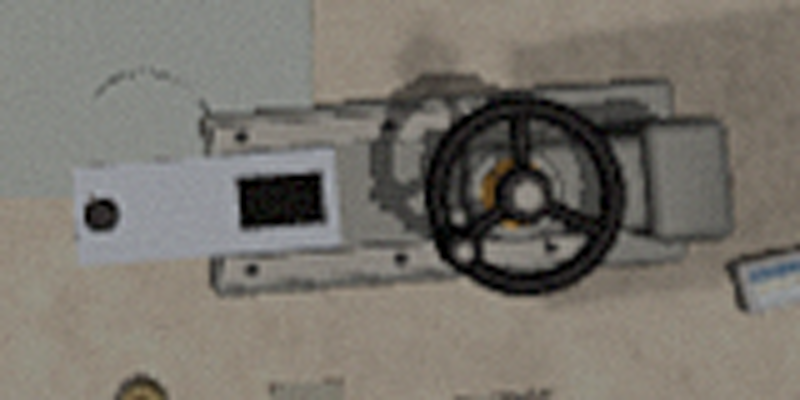

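View pics/t2.png

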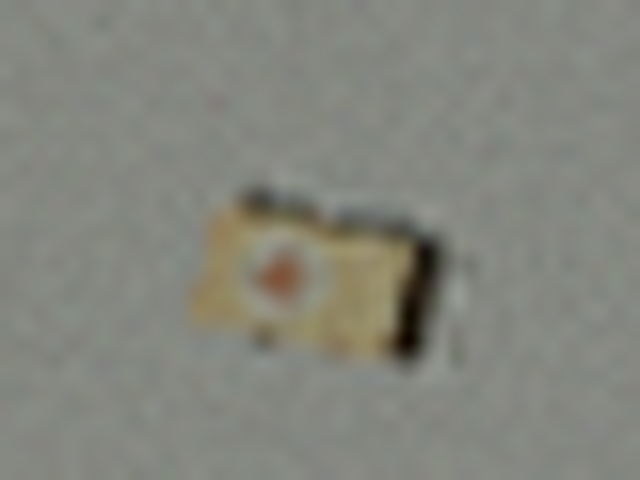

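View pics/s1.png

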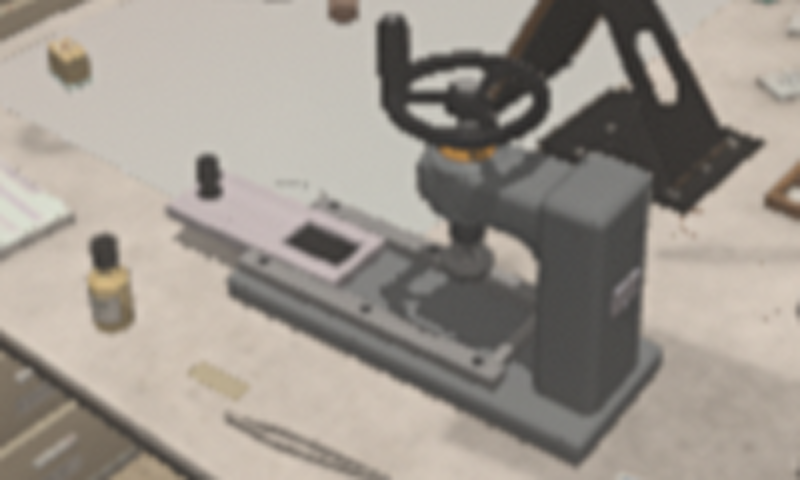

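Run:
```python
from h import *
s=snapshot("top"); sc=snapshot("scene")
T=lambda x,y:(210+(x+.5)/5-.5,195+(y+.5)/5-.5)
S=lambda x,y:(160+(x+.5)/4-.5,180+(y+.5)/4-.5)
def show(n,pts,z):
    P=np.array([p2w(s,p,z) for p in pts]);print(n,P[:,:2].round(1).tolist(),P.mean(0).round(1))
show("sled",[T(75,168),T(335,150),T(340,245),T(78,265)],34)
show("rec",[T(238,178),T(324,173),T(326,222),T(243,229)],34)
show("knob",[T(100,214)],65)
show("wheel",[T(525,195)],208)
show("col",[T(648,125),T(728,118),T(732,235),T(652,240)],166)
show("base",[T(205,112),T(670,80),T(685,260),T(218,293)],10)
U=lambda x,y:(125+(x+.5)/16-.5,195+(y+.5)/16-.5)
show("spec",[U(218,208),U(416,238),U(396,355),U(192,323)],30)
print("handle",tri(s,T(465,252),sc,S(391,18)).round(1), [p2w(s,T(465,252),z).round(1) for z in (230,256)],[p2w(sc,S(391,18),z).round(1) for z in(210,256)])
K,R,t=cam(snapshot("wrist"));print("wristcam",-R.T@t,R)
print(Ro.from_euler('xyz',sense()["tcp_rot"],degrees=True).as_matrix().round(3))
```

```text
sled [[479.1, 89.6], [490.1, -68.1], [432.9, -70.9], [420.5, 87.5]] [455.7   9.5  34. ]
rec [[473.1, -9.4], [476.2, -61.4], [446.7, -62.5], [442.4, -12.4]] [459.6 -36.4  34. ]
knob [[452.8, 72.0]] [452.8  72.   65. ]
wheel [[469.9, -157.8]] [ 469.9 -157.8  208. ]
col [[505.7, -229.9], [509.5, -272.6], [447.2, -273.6], [444.5, -231.1]] [ 476.7 -251.8  166. ]
base [[513.1, 11.2], [533.0, -275.8], [422.7, -283.2], [401.8, 3.1]] [ 467.7 -136.2   10. ]
spec [[542.0, 356.8], [536.2, 318.3], [513.8, 321.8], [519.9, 361.4]] [528.  339.6  30. ]
handle [ 443.9 -121.9  253.3] [array([ 442.2, -124.4,  230. ]), array([ 444. , -121.5,  256. ])] [array([503. , -69.7, 210. ]), array([ 440.2, -125.3,  256. ])]
wristcam [141.47129495 585.99116689 373.28914112] [[ 3.38632803e-01  9.40918538e-01 -3.58942906e-04]
 [ 9.08795296e-01 -3.26972901e-01  2.59190724e-01]
 [ 2.43759993e-01 -8.80966870e-02 -9.65826092e-01]]
[[-0.     0.338  0.941]
 [-0.     0.941 -0.338]
 [-1.    -0.    -0.   ]]
```

```bash
cat >> h.py <<'E'
def delta(pos,yaw,ref=None):
    """tool-frame delta (m, rad) from measured pose to TCP pos, tool down, tool-y at yaw deg"""
    st=sense();R=Ro.from_euler('xyz',st["tcp_rot"],degrees=True).as_matrix()
    y=np.radians(yaw);ty=np.array([np.cos(y),np.sin(y),0]);tx=np.array([0,0,-1.]);T=np.c_[tx,ty,np.cross(tx,ty)]
    d=R.T@(np.array(pos)-st["tool_pos"])/1000;r=Ro.from_matrix(R.T@T).as_rotvec()
    print("t",round(st["time"],2),"tcp",st["tool_pos"].round(1),"gap",round(st["finger_gap"],1),"F",st["ft_force"].round(1))
    print("delta",d.round(4),r.round(4))
E
python3 -c "
from h import *
delta([528,340,140],-8.6)"
```

```text
t 0.4 tcp [202.7 564.6 231.1] gap 85.5 F [-0.7  0.9 -0.2]
delta [ 0.0911 -0.1014  0.382 ] [1.3761e+00 2.0000e-04 3.0000e-04]
```

Request:
drive_tool:
  deltas:
    - [0,0.009,-0.01,0.038,0.12,0,0]
    - [0,0.018,-0.02,0.076,0.24,0,0]
    - [0,0.027,-0.03,0.114,0.36,0,0]
    - [0,0.036,-0.04,0.152,0.48,0,0]
    - [0,0.045,-0.05,0.19,0.6,0,0]
    - [0,0.054,-0.06,0.228,0.72,0,0]
    - [0,0.063,-0.07,0.266,0.84,0,0]
    - [0,0.072,-0.08,0.304,0.96,0,0]
    - [0,0.081,-0.09,0.342,1.08,0,0]
    - [0,0.091,-0.101,0.382,1.2,0,0]

```text
time: 1.23
tool_pos: [528.8, 339.9, 140.4]
tcp_rot: [129.6, 90.0, 40.8]
ft_force: [0.6, 0.3, -0.6]
finger_gap: 85.4
```

```bash
python3 -c "
from h import *
s=snapshot('wrist');crop(s,0,0,512,384,1.5,'w1.png')
for p in [(515.5,320,30),(540,320,30)]: print(w2p(s,p))
delta([528,340,140],-8.6)"
```

```text
[237.31376796 207.42895934]
[263.7386221  207.91106419]
t 1.28 tcp [533.6 334.1 137.9] gap 85.3 F [ 0.3 -7.5 -1.2]
delta [-0.0021 -0.0055 -0.0059] [ 0.1569  0.0034 -0.0016]
```

View pics/w1.png

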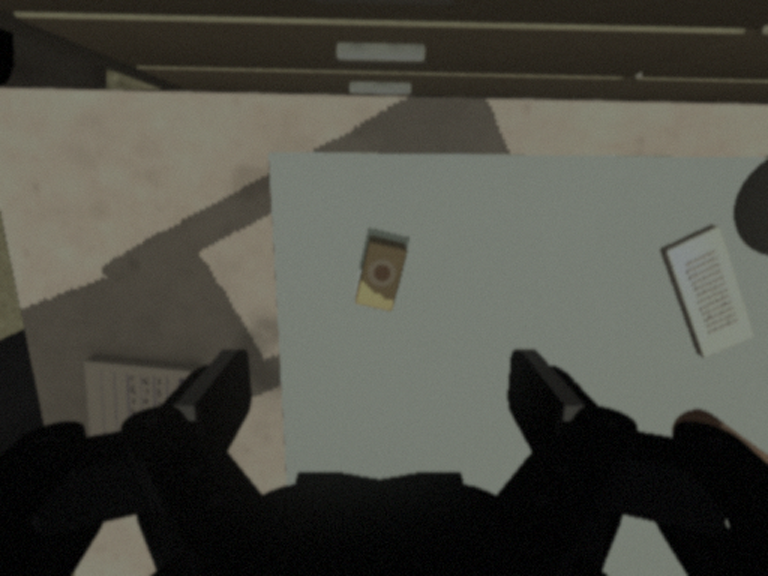

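Request:
drive_tool:
  deltas:
    - [0,0.01,0,0,0.08,0,0]
    - [0,0.02,0,0,0.15,0,0]
    - [0,0.03,0,0,0.177,0,0]
    - [0,0.04,0,0,0.177,0,0]
    - [0,0.05,0,0,0.177,0,0]
    - [0,0.05,0,0,0.177,0,0]
    - [0,0.05,0,0,0.177,0,0]
    - [0,0.05,0,0,0.177,0,0]
    - [0,0.05,0,0,0.177,0,0]
    - [0,0.05,0,0,0.177,0,0]

```text
time: 2.12
tool_pos: [527.9, 341.5, 91.5]
tcp_rot: [126.5, 89.9, 27.8]
ft_force: [0.3, 0.2, -0.5]
finger_gap: 85.4
```

```bash
python3 -c "
from h import *
s=snapshot('wrist');crop(s,190,120,320,240,6,'w2.png')
np.save('spec.npy',s,allow_pickle=True)
delta([528,340,90],-8.6)"
```

```text
t 2.17 tcp [527.8 341.4  91.4] gap 85.6 F [0.2 0.1 0.4]
delta [0.0014 0.0004 0.0014] [-0.0006 -0.0008 -0.0011]
```

View pics/w2.png

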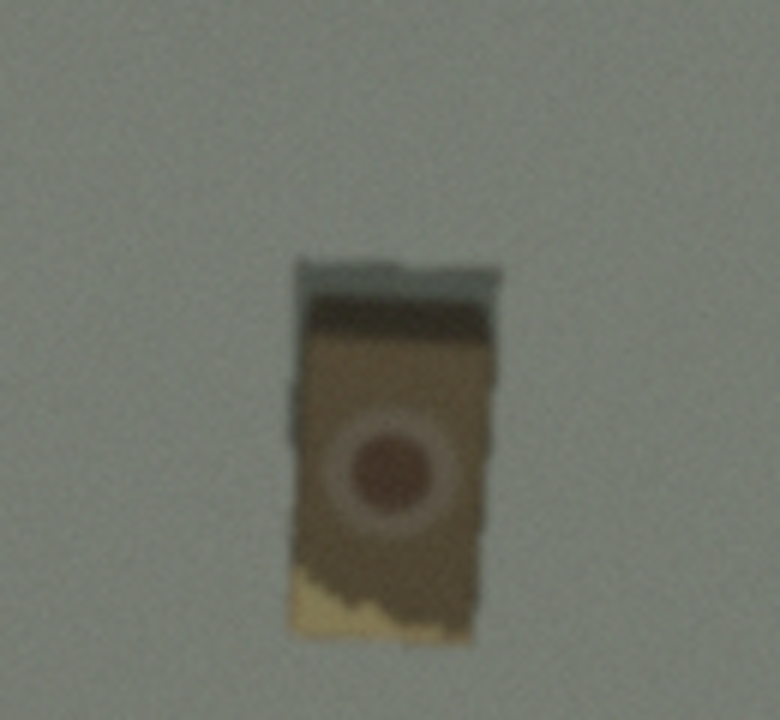

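```bash
python3 -c "
from h import *
s=np.load('spec.npy',allow_pickle=True).item()
U=lambda x,y:(190+(x+.5)/6-.5,120+(y+.5)/6-.5)
P=np.array([p2w(s,U(*p),30) for p in [(304,340),(494,344),(472,641),(290,635)]]);print(P.round(1),P.mean(0))
e=P[0]+P[1]-P[2]-P[3];print(np.degrees(np.arctan2(-e[0],e[1])));w=P[1]+P[2]-P[0]-P[3];print(np.degrees(np.arctan2(w[1],w[0])),np.linalg.norm(e)/2,np.linalg.norm(w)/2)
"
```

```text
[[522.6 363.   30. ]
 [545.3 359.1  30. ]
 [537.4 321.3  30. ]
 [514.7 325.6  30. ]] [530.00392013 342.26500083  30.        ]
-11.8841973687329
-10.325936603312217 38.415997853253444 23.04539505654577
```

```bash
python3 -c "
from h import *
delta([529.5,341.5,5],-10.5)"
```

```text
t 2.17 tcp [527.8 341.4  91.4] gap 85.6 F [0.2 0.1 0.4]
delta [ 0.0864  0.0016 -0.0003] [ 0.0326 -0.0008 -0.0011]
```

Request:
drive_tool:
  deltas:
    - [0,0.02,0.001,0,0.02,0,0]
    - [0,0.04,0.0016,0,0.033,0,0]
    - [0,0.06,0.0016,0,0.033,0,0]
    - [0,0.075,0.0016,0,0.033,0,0]
    - [0,0.082,0.0016,0,0.033,0,0]
    - [0,0.086,0.0016,0,0.033,0,0]
    - [60,0.086,0.0016,0,0.033,0,0]
    - [120,0.086,0.0016,0,0.033,0,0]
    - [180,0.086,0.0016,0,0.033,0,0]
    - [230,0.086,0.0016,0,0.033,0,0]
  squeeze: 30

```text
time: 3.0
tool_pos: [529.9, 341.3, 6.0]
tcp_rot: [128.8, 89.9, 28.2]
ft_force: [0.8, 0.8, 0.6]
finger_gap: 38.6
```

```bash
python3 -c "
from h import *
s=snapshot('wrist');crop(s,130,100,380,280,3,'w3.png')
delta([529.5,341.5,120],-10.5)"
```

```text
t 3.05 tcp [529.7 341.3   5.8] gap 31.4 F [ 0.5 -0.1  0.9]
delta [-1.142e-01 -1.000e-04 -3.000e-04] [-0.0007 -0.0012 -0.0015]
```

View pics/w3.png

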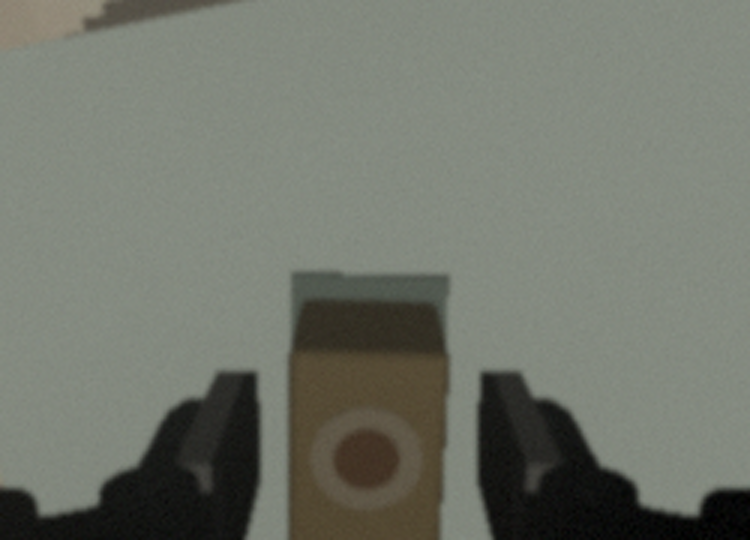

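Request:
drive_tool:
  deltas:
    - [230,0,0,0,0,0,0]
    - [230,0,0,0,0,0,0]
    - [230,0,0,0,0,0,0]
    - [230,-0.005,0,0,0,0,0]
    - [230,-0.02,0,0,0,0,0]
    - [230,-0.04,0,0,0,0,0]
    - [230,-0.06,0,0,0,0,0]
    - [230,-0.08,0,0,0,0,0]
    - [230,-0.1,0,0,0,0,0]
    - [230,-0.11,0,0,0,0,0]
  squeeze: 40

```text
time: 3.88
tool_pos: [530.2, 341.6, 118.7]
tcp_rot: [128.7, 89.8, 28.1]
ft_force: [1.1, 0.7, 0.0]
finger_gap: 23.4
```

```bash
python3 -c "
from h import *
s=snapshot('wrist');crop(s,130,100,380,280,3,'w4.png')
delta([460.3,-36,100],4.3)"
```

```text
t 3.93 tcp [531. 342. 120.] gap 23.2 F [0.7 0.5 1.4]
delta [ 0.0185 -0.0005  0.3846] [-0.259  -0.0033 -0.0055]
```

View pics/w4.png

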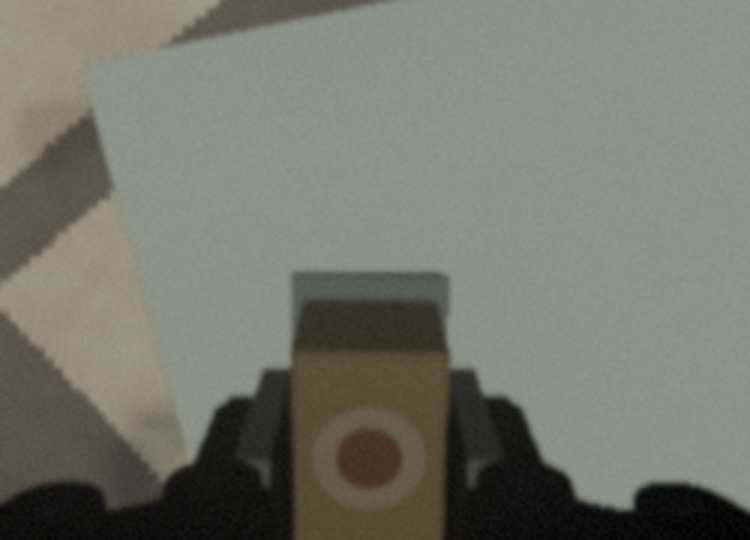

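Request:
drive_tool:
  deltas:
    - [230,0,0,0.02,-0.02,0,0]
    - [230,0,0,0.06,-0.05,0,0]
    - [230,0,0,0.1,-0.08,0,0]
    - [230,0,0,0.14,-0.11,0,0]
    - [230,0,0,0.18,-0.14,0,0]
    - [230,0,0,0.22,-0.17,0,0]
    - [230,0,0,0.26,-0.2,0,0]
    - [230,0,0,0.3,-0.23,0,0]
    - [230,0,0,0.335,-0.25,0,0]
    - [230,0,0,0.36,-0.259,0,0]

```text
time: 4.77
tool_pos: [461.6, -15.6, 113.9]
tcp_rot: [-67.5, 89.9, -153.2]
ft_force: [0.6, -0.1, 0.5]
finger_gap: 23.4
```

Request:
drive_tool:
  deltas:
    - [230,0.005,0,0.014,0,0,0]
    - [230,0.015,0,0.022,0,0,0]
    - [230,0.025,0,0.0246,0,0,0]
    - [230,0.035,0,0.0246,0,0,0]
    - [230,0.045,0,0.0246,0,0,0]
    - [230,0.053,0,0.0246,0,0,0]
    - [230,0.058,0,0.0246,0,0,0]
    - [230,0.058,0,0.0246,0,0,0]
    - [230,0.058,0,0.0246,0,0,0]
    - [230,0.058,0,0.0246,0,0,0]

```text
time: 5.6
tool_pos: [465.4, -37.4, 57.0]
tcp_rot: [75.3, 90.0, -10.4]
ft_force: [0.1, -1.3, -0.7]
finger_gap: 23.2
```

```bash
python3 -c "
from h import *
s=snapshot('wrist');crop(s,130,100,380,280,3,'w5.png');np.save('rec.npy',s,allow_pickle=True)
delta([460.3,-36,60],4.3)
s=snapshot('top');crop(s,220,205,320,265,8,'t5.png')"
```

```text
t 5.65 tcp [465.5 -37.5  57.1] gap 23.2 F [ 0.4 -0.1 -2.1]
delta [-0.0029 -0.0051 -0.0019] [ 0.0003  0.0003 -0.001 ]
```

View pics/w5.png

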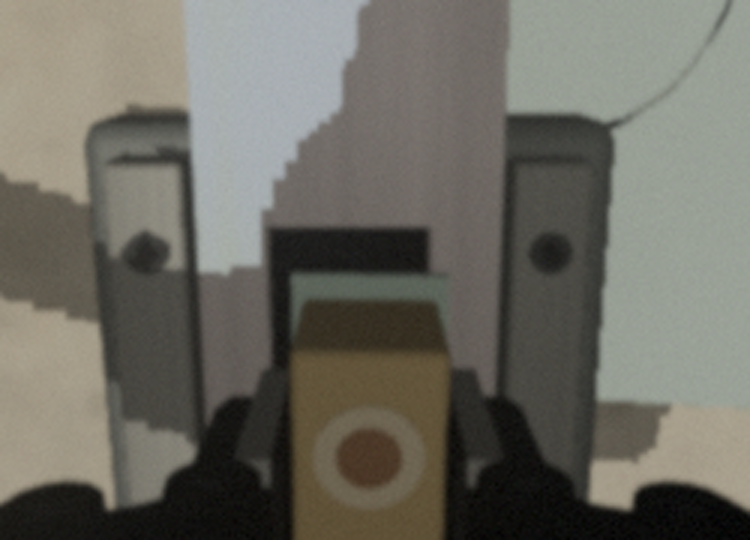

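View pics/t5.png

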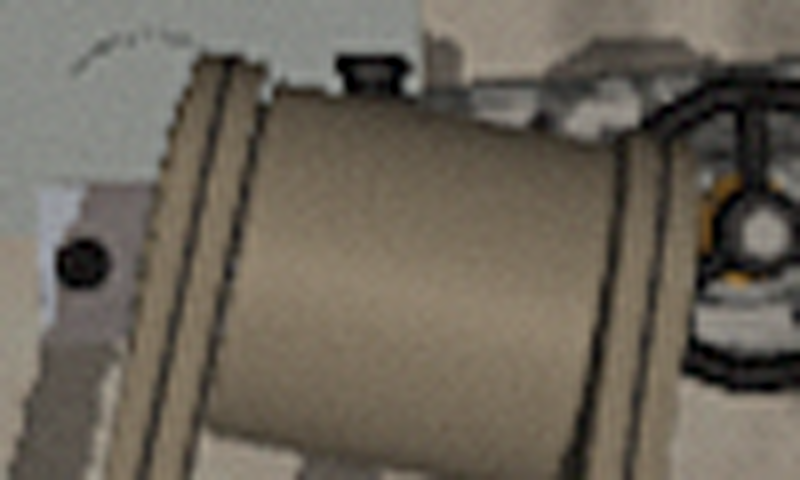

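```bash
python3 -c "
from h import *
s=np.load('rec.npy',allow_pickle=True).item()
U=lambda x,y:(130+(x+.5)/3-.5,100+(y+.5)/3-.5)
st=sense();R=Ro.from_euler('xyz',st['tcp_rot'],degrees=True).as_matrix()
f=lambda p,z:(R.T@(p2w(s,U(*p),z)-st['tool_pos'])).round(1)
print('rec',f((269,229),34),f((429,229),34))
for z in (51.3,53.3):print('slide',f((292,272),z),f((448,272),z))
print('block',f((292,352),81.3),f((448,352),81.3))
print('sled',f((188,50),34),f((508,50),34),f((200,300),34),f((499,300),34))
print(p2w(s,U(349,229),34))
"
```

```text
rec [ 23.2 -19.5 -29.2] [ 23.2  11.9 -29.1]
slide [  5.9 -13.6 -25.1] [  6.   14.2 -25.1]
slide [  3.9 -13.4 -25.6] [  4.   14.  -25.6]
block [-24.1 -11.1 -21.1] [-24.   11.6 -21.1]
sled [ 23.2 -33.5 -63.2] [ 23.3  26.  -63.2] [ 23.2 -33.8 -14.6] [ 23.3  26.2 -14.6]
[459.59479159  -8.79009188  34.        ]
```

Request:
drive_tool:
  deltas:
    - [230,0,-0.002,-0.001,0,0,0]
    - [230,0.001,-0.0041,-0.0018,0,0,0]
    - [230,0.004,-0.0041,-0.0018,0,0,0]
    - [230,0.008,-0.0041,-0.0018,0,0,0]
    - [230,0.011,-0.0041,-0.0018,0,0,0]
    - [230,0.013,-0.0041,-0.0018,0,0,0]
    - [230,0.013,-0.0041,-0.0018,0,0,0]
    - [230,0.013,-0.0041,-0.0018,0,0,0]
    - [230,0.013,-0.0041,-0.0018,0,0,0]
    - [230,0.013,-0.0041,-0.0018,0,0,0]

```text
time: 6.53
tool_pos: [460.9, -36.2, 43.7]
tcp_rot: [69.9, 90.0, -15.8]
ft_force: [0.3, -0.0, -0.1]
finger_gap: 23.4
```

```bash
python3 -c "
from h import *
s=snapshot('wrist');crop(s,190,160,320,270,6,'w6.png');np.save('rec2.npy',s,allow_pickle=True)
delta([460.3,-36,60],4.3)"
```

```text
t 6.58 tcp [460.9 -36.2  43.7] gap 22.9 F [-0.5 -0.1 -0.1]
delta [-0.0163 -0.0006 -0.0002] [-0.0001  0.0001 -0.0003]
```

View pics/w6.png

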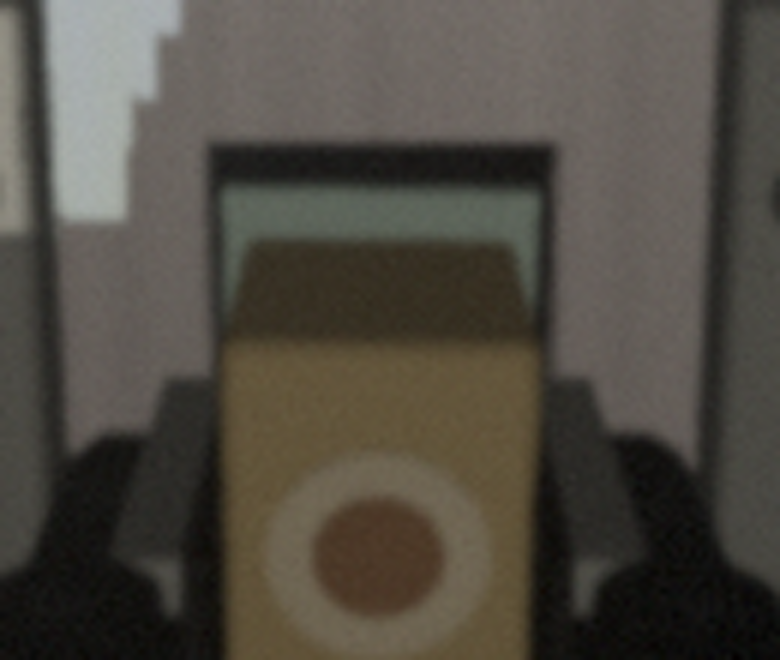

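```bash
python3 -c "
from h import *
s=np.load('rec2.npy',allow_pickle=True).item()
U=lambda x,y:(190+(x+.5)/6-.5,160+(y+.5)/6-.5)
st=sense();R=Ro.from_euler('xyz',st['tcp_rot'],degrees=True).as_matrix()
f=lambda p,z:(R.T@(p2w(s,U(*p),z)-st['tool_pos'])).round(1)
print('rec',f((211,147),34),f((553,147),34))
for z in (37.9,39.9):print('slide',f((220,184),z),f((541,184),z))
"
```

```text
rec [  9.7 -14.9 -27.3] [  9.7  16.2 -27.3]
slide [  5.8 -13.8 -24.9] [  5.8  14.8 -24.8]
slide [  3.8 -13.6 -25.4] [  3.8  14.6 -25.4]
```

Request:
drive_tool:
  deltas:
    - [230,0.002,0,0,0,0,0]
    - [230,0.004,0,0,0,0,0]
    - [230,0.005,0,0,0,0,0]
    - [230,0.006,0,0,0,0,0]
    - [230,0.0065,0,0,0,0,0]
    - [230,0.007,0,0,0,0,0]
    - [230,0.0075,0,0,0,0,0]
    - [230,0.0078,0,0,0,0,0]
    - [230,0.008,0,0,0,0,0]
    - [230,0.008,0,0,0,0,0]

```text
time: 7.42
tool_pos: [460.8, -36.2, 35.7]
tcp_rot: [43.3, 90.0, -42.4]
ft_force: [-0.7, 0.3, 1.2]
finger_gap: 23.5
```

```bash
python3 -c "
from h import *
s=snapshot('wrist');crop(s,190,160,320,270,6,'w7.png')
delta([460.3,-36,60],4.3)"
```

```text
t 7.47 tcp [460.8 -36.2  35.7] gap 23.3 F [-0.7  0.2  1.6]
delta [-0.0243 -0.0004 -0.0002] [-0.0001  0.0001 -0.0001]
```

View pics/w7.png

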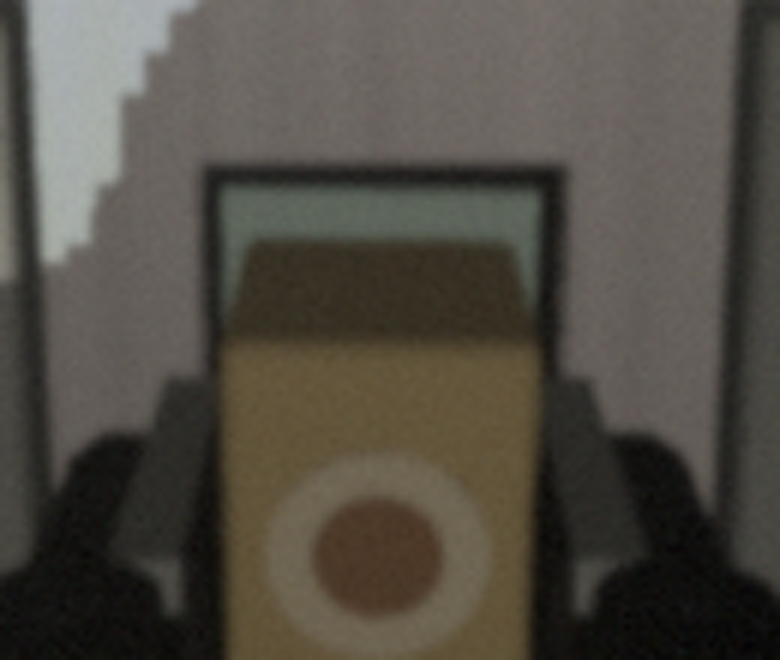

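Request:
drive_tool:
  deltas:
    - [230,0.0005,0,0,0,0,0]
    - [200,0.0005,0,0,0,0,0]
    - [150,0.0005,0,0,0,0,0]
    - [80,0.0005,0,0,0,0,0]
    - [0,0.0005,0,0,0,0,0]
    - [0,0,0,0,0,0,0]
    - [0,0,0,0,0,0,0]
    - [0,-0.01,0,0,0,0,0]
    - [0,-0.03,0,0,0,0,0]
    - [0,-0.06,0,0,0,0,0]

```text
time: 8.3
tool_pos: [458.4, -35.7, 94.2]
tcp_rot: [-105.3, 89.7, 169.0]
ft_force: [0.2, 0.1, 0.9]
finger_gap: 85.5
```

Request:
drive_tool:
  deltas:
    - [0,-0.02,0,0,0,0,0]
    - [100,-0.02,0,-0.02,0,0,0]
    - [200,-0.02,0,-0.05,0,0,0]
    - [255,-0.02,0,-0.085,0,0,0]
    - [255,-0.02,0,-0.115,0,0,0]
    - [255,-0.02,0,-0.13,0,0,0]
    - [255,-0.01,0,-0.137,0,0,0]
    - [255,0,0,-0.137,0,0,0]
    - [255,0,0,-0.137,0,0,0]
    - [255,0,0,-0.137,0,0,0]

```text
time: 9.13
tool_pos: [449.4, 99.4, 94.1]
tcp_rot: [-79.1, 89.8, -164.8]
ft_force: [0.1, -0.6, -0.5]
finger_gap: -0.0
```

```bash
python3 -c "
from h import *
s=snapshot('wrist');cv2.imwrite('pics/w8.png',s['frame'])
s=snapshot('scene');crop(s,160,180,360,300,4,'s8.png')
delta([450.5,99.5,46],4.3)"
```

```text
t 9.23 tcp [450.4  99.4  95.3] gap -0.2 F [0.6 0.  0. ]
delta [ 0.0493  0.0001 -0.0001] [-0.0014  0.0003  0.0007]
```

View pics/s8.png

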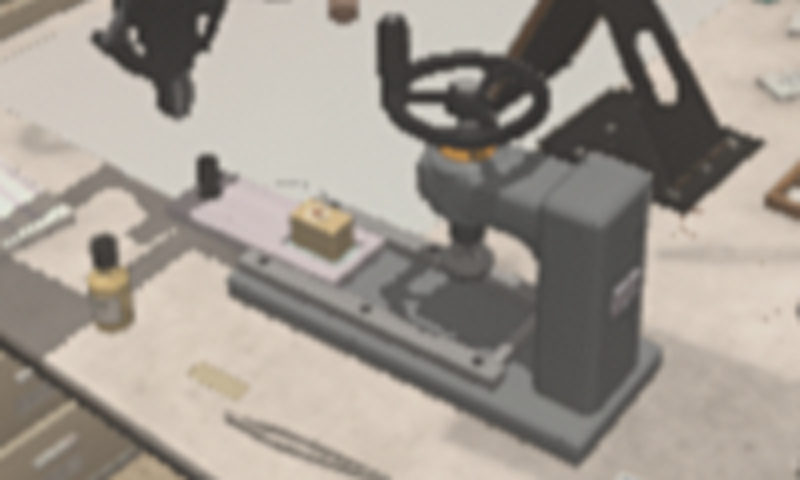

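View pics/w8.png

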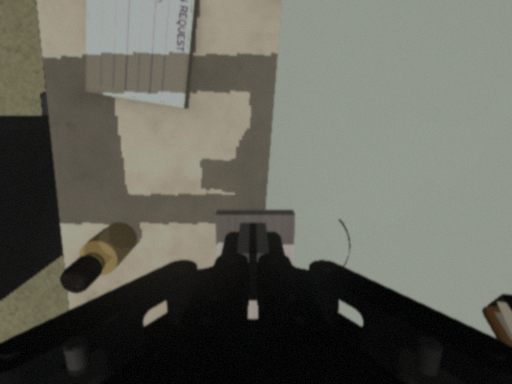

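```bash
python3 -c "
from h import *
s=snapshot('top')
print(p2w(s,(238,275),100))"
```

```text
[348.22409708  44.96833175 100.        ]
```

Request:
drive_tool:
  deltas:
    - [255,0.02,0,0,0,0,0]
    - [255,0.04,0,0,0,0,0]
    - [255,0.049,0,0,0,0,0]
    - [255,0.049,0,0.002,0,0,0]
    - [255,0.049,0,0.006,0,0,0]
    - [255,0.049,0,0.012,0,0,0]
    - [255,0.049,0,0.02,0,0,0]
    - [255,0.049,0,0.029,0,0,0]
    - [255,0.049,0,0.038,0,0,0]
    - [255,0.049,0,0.047,0,0,0]

```text
time: 10.12
tool_pos: [454.4, 52.6, 47.2]
tcp_rot: [86.9, 89.9, 1.2]
ft_force: [-2.7, 3.9, 1.9]
finger_gap: -0.0
```

Request:
drive_tool:
  deltas:
    - [255,0,0,0.009,0,0,0]
    - [255,0,0,0.018,0,0,0]
    - [255,0,0,0.027,0,0,0]
    - [255,0,0,0.036,0,0,0]
    - [255,0,0,0.045,0,0,0]
    - [255,0,0,0.053,0,0,0]
    - [255,0,0,0.06,0,0,0]
    - [255,0,0,0.066,0,0,0]
    - [255,0,0,0.07,0,0,0]
    - [255,0,0,0.073,0,0,0]

```text
time: 10.95
tool_pos: [459.6, -19.7, 46.5]
tcp_rot: [74.1, 90.0, -11.6]
ft_force: [0.6, 2.8, 0.9]
finger_gap: 0.1
```

```bash
python3 -c "
from h import *
s=snapshot('scene');crop(s,160,180,360,300,4,'s9.png')
delta([460.3,-36,46],4.3)"
```

```text
t 11.0 tcp [459.5 -20.   46.5] gap 0.3 F [ 0.6 -0.6 -0.2]
delta [ 0.0005 -0.0004  0.016 ] [-0.0003  0.0005  0.    ]
```

View pics/s9.png

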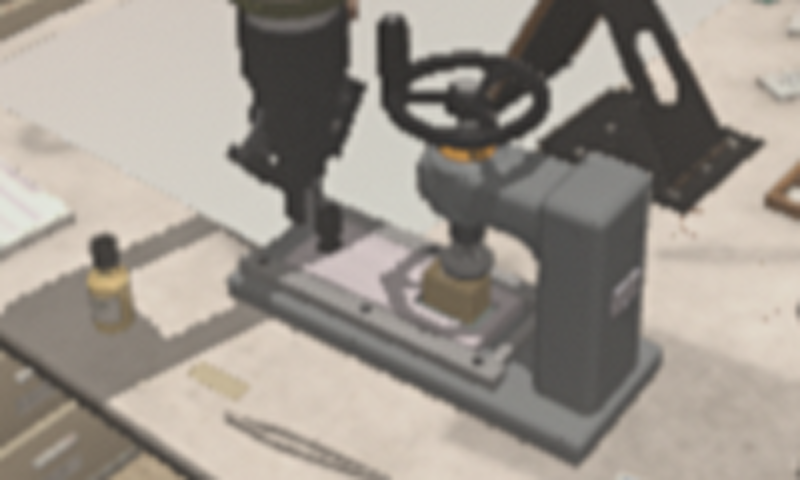

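Pushing works; the block is nearly under the pad. I'll creep to the stop.

Request:
drive_tool:
  deltas:
    - [255,0,0,0.001,0,0,0]
    - [255,0,0,0.002,0,0,0]
    - [255,0,0,0.003,0,0,0]
    - [255,0,0,0.004,0,0,0]
    - [255,0,0,0.005,0,0,0]
    - [255,0,0,0.006,0,0,0]
    - [255,0,0,0.007,0,0,0]
    - [255,0,0,0.008,0,0,0]
    - [255,0,0,0.009,0,0,0]
    - [255,0,0,0.01,0,0,0]

```text
time: 11.83
tool_pos: [460.0, -29.1, 46.4]
tcp_rot: [-122.9, 90.0, 151.4]
ft_force: [-0.5, 6.2, 0.4]
finger_gap: -0.0
```

Request:
drive_tool:
  deltas:
    - [255,0,0,0.0003,0,0,0]
    - [255,0,0,0.0006,0,0,0]
    - [255,0,0,0.0009,0,0,0]
    - [255,0,0,0.0012,0,0,0]
    - [255,0,0,0.0015,0,0,0]
    - [255,0,0,0.0018,0,0,0]
    - [255,0,0,0.0021,0,0,0]
    - [255,0,0,0.0024,0,0,0]
    - [255,0,0,0.0027,0,0,0]
    - [255,0,0,0.003,0,0,0]

```text
time: 12.67
tool_pos: [460.0, -29.4, 46.4]
tcp_rot: [-174.4, 89.7, 99.9]
ft_force: [-1.0, 19.3, 4.3]
finger_gap: 0.0
```

```bash
python3 -c "
from h import *
s=snapshot('scene');crop(s,160,180,360,300,4,'s10.png')
delta([460.3,-36,46],4.3)"
```

```text
t 12.72 tcp [460.  -29.3  46.4] gap 0.4 F [-2.1 18.3  3.2]
delta [ 0.0004 -0.0002  0.0067] [ 0.0001 -0.0051  0.0005]
```

View pics/s10.png

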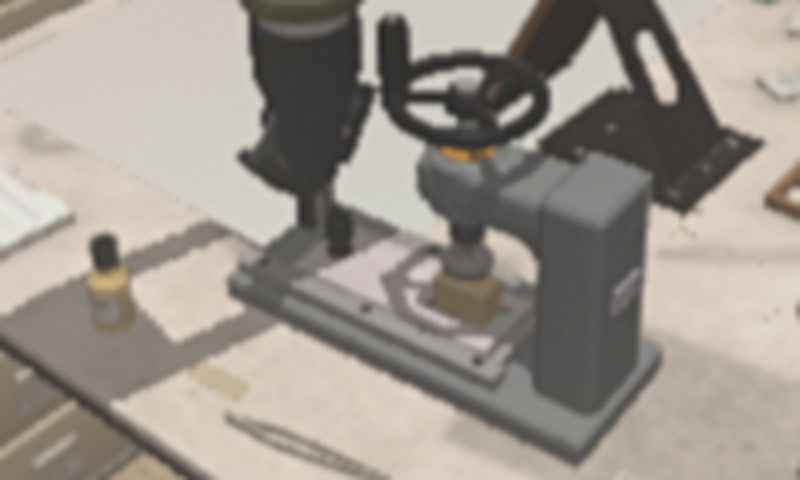

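Request:
drive_tool:
  deltas:
    - [255,0,0,-0.01,0,0,0]
    - [255,-0.02,0,-0.018,0,0,0]
    - [255,-0.06,0,-0.018,0,0,0]
    - [255,-0.1,0,-0.018,0,0,0]
    - [200,-0.14,0,-0.018,0,0,0]
    - [100,-0.18,0,-0.018,0,0,0]
    - [0,-0.215,0,-0.018,0,0,0]
    - [0,-0.235,-0.005,-0.01,0,0,0]
    - [0,-0.245,-0.01,0.01,0,0,0]
    - [0,-0.25,-0.015,0.04,0,0,0]

```text
time: 13.55
tool_pos: [449.3, -73.0, 299.7]
tcp_rot: [66.9, 89.7, -18.7]
ft_force: [0.2, -0.5, -0.3]
finger_gap: 72.3
```

Request:
drive_tool:
  deltas:
    - [0,0,-0.005,0.025,0,0,0]
    - [0,0,-0.008,0.042,0,0,0]
    - [0,0,-0.008,0.049,0,0,0]
    - [0,0,-0.008,0.049,0,0,0]
    - [0,0,-0.008,0.049,0,0,0]
    - [0,0,-0.008,0.049,0,0,0]
    - [0,0,-0.008,0.049,0,0,0]
    - [0,0,-0.008,0.049,0,0,0]
    - [0,0,-0.008,0.049,0,0,0]
    - [0,0,-0.008,0.049,0,0,0]

```text
time: 14.38
tool_pos: [444.2, -122.2, 296.6]
tcp_rot: [86.4, 90.0, 0.7]
ft_force: [0.5, 0.0, -0.3]
finger_gap: 85.5
```

```bash
python3 -c "
from h import *
s=snapshot('wrist');crop(s,0,0,512,384,1.5,'w11.png');np.save('wh.npy',s,allow_pickle=True)
crop(s,190,120,320,250,5,'w11b.png')
delta([444,-122,225],4.3)
s=snapshot('scene');crop(s,160,180,360,300,4,'s11.png')
for P in [(444,-122,256),(470.2,-158,208)]:print(w2p(np.load('wh.npy',allow_pickle=True).item(),P))
"
```

```text
t 14.43 tcp [ 444.2 -122.3  296.6] gap 85.2 F [-0.5 -0.7  0.1]
delta [ 0.0716 -0.0002 -0.0003] [ 0.0005 -0.     -0.    ]
[251.8764972  212.25176705]
[278.92516241 235.03815231]
```

View pics/w11.png

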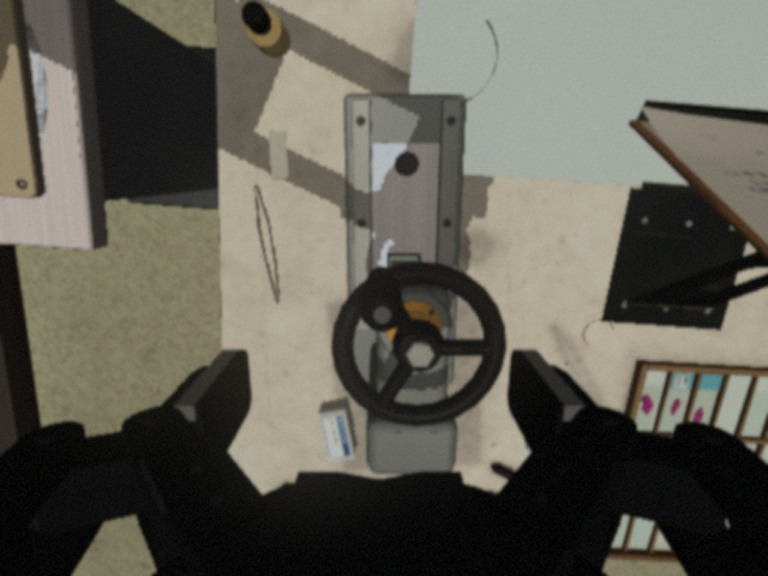

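View pics/s11.png

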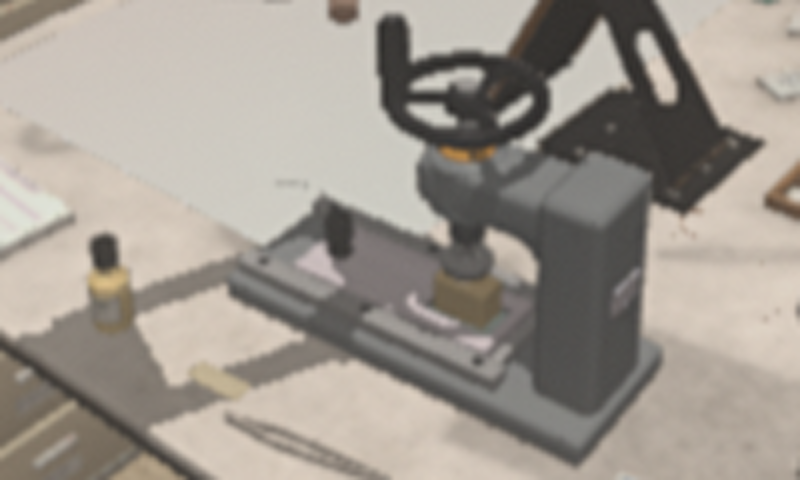

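```bash
python3 -c "
from h import *
s=np.load('wh.npy',allow_pickle=True).item()
for z in (250,256):print(p2w(s,(253.9,209.8),z))
for z in (208,220):print(p2w(s,(280,234.7),z))
st=sense();print(Ro.from_euler('xyz',st['tcp_rot'],degrees=True).as_matrix().round(4))
"
```

```text
[ 445.41503432 -122.21040005  250.        ]
[ 445.22618666 -120.16121115  256.        ]
[ 471.10019159 -157.61394026  208.        ]
[ 469.45570622 -152.42056749  220.        ]
[[ 0.      0.9972  0.0753]
 [-0.      0.0753 -0.9972]
 [-1.      0.      0.    ]]
```

View pics/w11b.png

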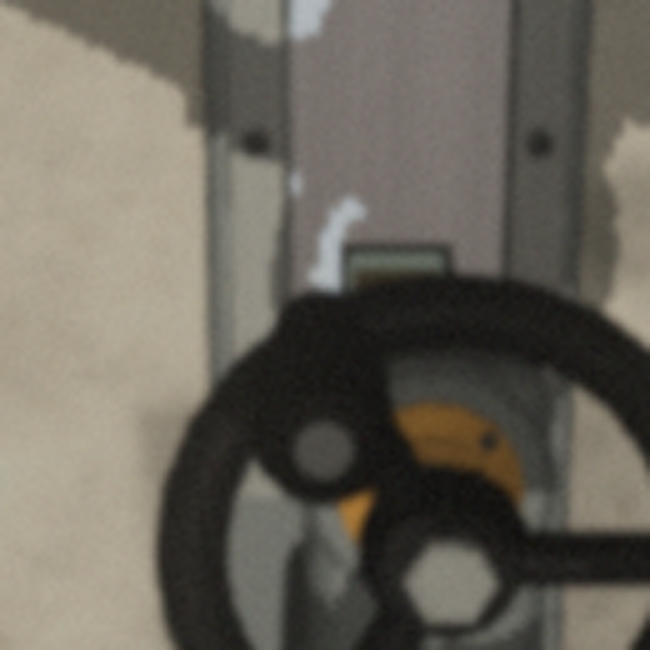

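Request:
drive_tool:
  deltas:
    - [0,0.02,0.0008,-0.0011,0,0,0]
    - [0,0.045,0.0008,-0.0011,0,0,0]
    - [0,0.065,0.0008,-0.0011,0,0,0]
    - [0,0.073,0.0008,-0.0011,0,0,0]
    - [80,0.073,0.0008,-0.0011,0,0,0]
    - [160,0.073,0.0008,-0.0011,0,0,0]
    - [240,0.073,0.0008,-0.0011,0,0,0]
    - [240,0.073,0.0008,-0.0011,0,0,0]
    - [240,0.073,0.0008,-0.0011,0,0,0]
    - [240,0.073,0.0008,-0.0011,0,0,0]
  squeeze: 80

```text
time: 15.32
tool_pos: [445.5, -121.7, 225.1]
tcp_rot: [63.1, 89.9, -22.6]
ft_force: [-1.6, 2.0, 2.7]
finger_gap: 18.4
```

```bash
python3 -c "
from h import *
s=snapshot('wrist');crop(s,130,120,380,300,3,'w12.png')
delta([445,-121,224],4.3)
"
```

```text
t 15.37 tcp [ 445.5 -121.7  225. ] gap 18.3 F [-1.   0.7  6.2]
delta [ 0.001  -0.0004 -0.0007] [-0.     0.001 -0.002]
```

View pics/w12.png

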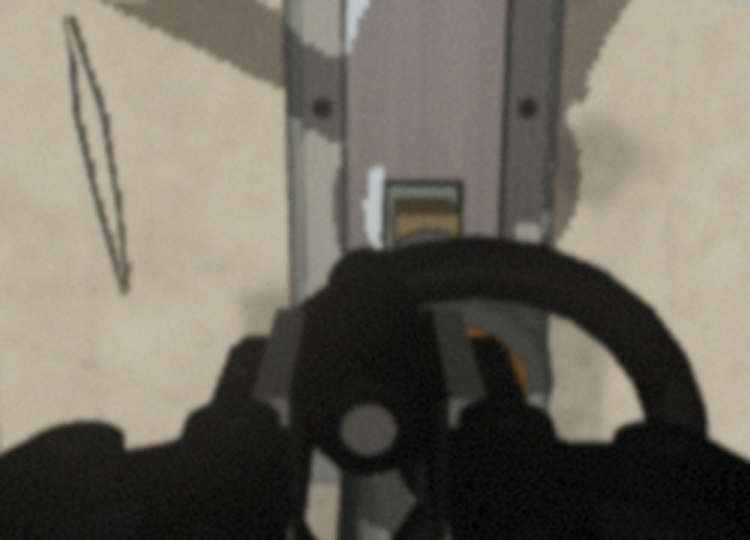

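```bash
cat > tab.py <<'E'
import numpy as np,sys
# from press-frame angle a to b over 10 rows (deg, decreasing = clockwise)
def tab(a,b):
    A=np.radians(a);o=[]
    for i in range(1,11):
        p=np.radians(a+(b-a)*i/10)
        o.append([240,round(12*(A-p)/2/np.pi/1000,4),round(.045*(np.cos(p)-np.cos(A)),4),round(-.045*(np.sin(p)-np.sin(A)),4),0,0,0])
    print(a,b,o)
for a,b in zip(sys.argv[1:-1],sys.argv[2:]):tab(float(a),float(b))
E
python3 tab.py 120 80 40 0 -40
```

```text
120.0 80.0 [[240, np.float64(0.0001), np.float64(0.0028), np.float64(-0.0015), 0, 0, 0], [240, np.float64(0.0003), np.float64(0.0056), np.float64(-0.0028), 0, 0, 0], [240, np.float64(0.0004), np.float64(0.0086), np.float64(-0.0038), 0, 0, 0], [240, np.float64(0.0005), np.float64(0.0116), np.float64(-0.0047), 0, 0, 0], [240, np.float64(0.0007), np.float64(0.0147), np.float64(-0.0053), 0, 0, 0], [240, np.float64(0.0008), np.float64(0.0178), np.float64(-0.0058), 0, 0, 0], [240, np.float64(0.0009), np.float64(0.0209), np.float64(-0.006), 0, 0, 0], [240, np.float64(0.0011), np.float64(0.0241), np.float64(-0.006), 0, 0, 0], [240, np.float64(0.0012), np.float64(0.0272), np.float64(-0.0058), 0, 0, 0], [240, np.float64(0.0013), np.float64(0.0303), np.float64(-0.0053), 0, 0, 0]]
80.0 40.0 [[240, np.float64(0.0001), np.float64(0.0031), np.float64(0.0007), 0, 0, 0], [240, np.float64(0.0003), np.float64(0.0061), np.float64(0.0015), 0, 0, 0], [240, np.float64(0.0004), np.float64(0.009), np.float64(0.0026), 0, 0, 0], [240, np.float64(0.0005), np.float64(0.0119), np.float64(0.0039), 0, 0, 0], [240, 
[... 1298 characters left out ...]
, 0, 0], [240, np.float64(0.0003), np.float64(-0.0004), np.float64(0.0063), 0, 0, 0], [240, np.float64(0.0004), np.float64(-0.001), np.float64(0.0094), 0, 0, 0], [240, np.float64(0.0005), np.float64(-0.0017), np.float64(0.0124), 0, 0, 0], [240, np.float64(0.0007), np.float64(-0.0027), np.float64(0.0154), 0, 0, 0], [240, np.float64(0.0008), np.float64(-0.0039), np.float64(0.0183), 0, 0, 0], [240, np.float64(0.0009), np.float64(-0.0053), np.float64(0.0211), 0, 0, 0], [240, np.float64(0.0011), np.float64(-0.0068), np.float64(0.0238), 0, 0, 0], [240, np.float64(0.0012), np.float64(-0.0086), np.float64(0.0265), 0, 0, 0], [240, np.float64(0.0013), np.float64(-0.0105), np.float64(0.0289), 0, 0, 0]]
```

Request:
drive_tool:
  deltas:
    - [240,0.0001,0.0028,-0.0015,0,0,0]
    - [240,0.0003,0.0056,-0.0028,0,0,0]
    - [240,0.0004,0.0086,-0.0038,0,0,0]
    - [240,0.0005,0.0116,-0.0047,0,0,0]
    - [240,0.0007,0.0147,-0.0053,0,0,0]
    - [240,0.0008,0.0178,-0.0058,0,0,0]
    - [240,0.0009,0.0209,-0.006,0,0,0]
    - [240,0.0011,0.0241,-0.006,0,0,0]
    - [240,0.0012,0.0272,-0.0058,0,0,0]
    - [240,0.0013,0.0303,-0.0053,0,0,0]

```text
time: 16.2
tool_pos: [474.4, -114.1, 223.7]
tcp_rot: [-38.5, 90.0, -124.2]
ft_force: [-7.4, 1.0, 9.7]
finger_gap: 18.9
```

```bash
cat > st.py <<'E'
from h import *
st=sense();F=st["ft_force"];p=st["tool_pos"]
R=Ro.from_euler('xyz',st["tcp_rot"],degrees=True).as_matrix()
v=p[:2]-np.array([470.3,-158]);r=np.hypot(*v);a=np.degrees(np.arctan2(v[1],v[0]))-4.3
u=v/r;t=np.array([u[1],-u[0]])  # clockwise
print("t",round(st["time"],2),"psi",round(a,1),"r",round(r,1),"z",round(p[2],1),"F",F.round(1),"Ftan(resist)",round(-F[:2]@t,1),"Frad",round(F[:2]@u,1),"gap",round(st["finger_gap"],1),"tq",st["wrist_torque"].round(2),"jt",st["joint_efforts"].round(1))
E
python3 st.py
```

```text
t 16.2 psi 80.4 r 44.1 z 223.7 F [-7.4  1.   9.7] Ftan(resist) 7.5 Frad 0.3 gap 18.9 tq [0.12 1.43 0.03] jt [  0.3 -37.6 -47.9   0.6  -2.9  -0. ]
```

Request:
drive_tool:
  deltas:
    - [240,0.0001,0.0031,0.0007,0,0,0]
    - [240,0.0002,0.0061,0.0015,0,0,0]
    - [240,0.0003,0.009,0.0026,0,0,0]
    - [240,0.0004,0.0119,0.0039,0,0,0]
    - [240,0.0006,0.0147,0.0053,0,0,0]
    - [240,0.0007,0.0173,0.007,0,0,0]
    - [240,0.0008,0.0199,0.0089,0,0,0]
    - [240,0.001,0.0223,0.0109,0,0,0]
    - [240,0.0011,0.0246,0.0131,0,0,0]
    - [240,0.0012,0.0267,0.0154,0,0,0]

```text
time: 17.03
tool_pos: [502.2, -126.8, 222.4]
tcp_rot: [-155.5, 90.0, 118.8]
ft_force: [-6.7, 3.9, 9.3]
finger_gap: 18.5
```

```bash
python3 st.py
```

```text
t 17.03 psi 40.1 r 44.6 z 222.4 F [-6.7  3.9  9.3] Ftan(resist) 7.5 Frad -2.1 gap 18.5 tq [0.72 1.18 0.05] jt [ -1.1 -41.9 -48.3  -0.6  -2.9   0.1]
```

Request:
drive_tool:
  deltas:
    - [240,0.0001,0.0019,0.0025,0,0,0]
    - [240,0.0003,0.0037,0.0051,0,0,0]
    - [240,0.0004,0.0053,0.0078,0,0,0]
    - [240,0.0005,0.0066,0.0106,0,0,0]
    - [240,0.0007,0.0078,0.0135,0,0,0]
    - [240,0.0008,0.0088,0.0165,0,0,0]
    - [240,0.0009,0.0095,0.0196,0,0,0]
    - [240,0.0011,0.0101,0.0227,0,0,0]
    - [240,0.0012,0.0104,0.0258,0,0,0]
    - [240,0.0013,0.0105,0.0289,0,0,0]

```text
time: 17.87
tool_pos: [515.5, -154.1, 221.1]
tcp_rot: [146.3, 89.9, 60.7]
ft_force: [-3.6, 7.1, 7.9]
finger_gap: 18.1
```

```bash
python3 st.py
```

```text
t 17.87 psi 0.7 r 45.4 z 221.1 F [-3.6  7.1  7.9] Ftan(resist) 7.4 Frad -2.9 gap 18.1 tq [1.24 0.54 0.02] jt [ -3.3 -44.8 -48.2  -2.2  -2.    0.1]
```

Request:
drive_tool:
  deltas:
    - [240,0.0001,-0.0001,0.0031,0,0,0]
    - [240,0.0003,-0.0004,0.0063,0,0,0]
    - [240,0.0004,-0.001,0.0094,0,0,0]
    - [240,0.0005,-0.0017,0.0124,0,0,0]
    - [240,0.0007,-0.0027,0.0154,0,0,0]
    - [240,0.0008,-0.0039,0.0183,0,0,0]
    - [240,0.0009,-0.0053,0.0211,0,0,0]
    - [240,0.0011,-0.0068,0.0238,0,0,0]
    - [240,0.0012,-0.0086,0.0265,0,0,0]
    - [240,0.0013,-0.0105,0.0289,0,0,0]

```text
time: 18.7
tool_pos: [508.3, -183.7, 219.8]
tcp_rot: [109.4, 89.8, 23.8]
ft_force: [4.4, 7.7, 4.1]
finger_gap: 18.3
```

```bash
sed -i 's/round(12\*/float(round(12*/; ' tab.py
python3 - <<'E'
import re
s=open('tab.py').read().replace("float(round(12*","round(12*").replace("    print(a,b,o)","    print(a,b,[[float(x) if k in(1,2,3) else x for k,x in enumerate(r)] for r in o])")
open('tab.py','w').write(s)
E
python3 st.py; python3 tab.py -40 -60 -80 -100 -120 -140 -160 -180 -200 -220
```

```text
t 18.7 psi -38.4 r 45.9 z 219.8 F [4.4 7.7 4.1] Ftan(resist) 8.8 Frad -0.7 gap 18.3 tq [ 1.16 -0.73 -0.03] jt [ -4.  -46.1 -47.4  -2.9   0.4   0.1]
-40.0 -60.0 [[240, 0.0001, -0.001, 0.0012, 0, 0, 0], [240, 0.0001, -0.0021, 0.0023, 0, 0, 0], [240, 0.0002, -0.0032, 0.0034, 0, 0, 0], [240, 0.0003, -0.0044, 0.0045, 0, 0, 0], [240, 0.0003, -0.0055, 0.0055, 0, 0, 0], [240, 0.0004, -0.0068, 0.0065, 0, 0, 0], [240, 0.0005, -0.008, 0.0075, 0, 0, 0], [240, 0.0005, -0.0093, 0.0084, 0, 0, 0], [240, 0.0006, -0.0106, 0.0092, 0, 0, 0], [240, 0.0007, -0.012, 0.01, 0, 0, 0]]
-60.0 -80.0 [[240, 0.0001, -0.0014, 0.0008, 0, 0, 0], [240, 0.0001, -0.0028, 0.0015, 0, 0, 0], [240, 0.0002, -0.0042, 0.0021, 0, 0, 0], [240, 0.0003, -0.0056, 0.0028, 0, 0, 0], [240, 0.0003, -0.0071, 0.0033, 0, 0, 0], [240, 0.0004, -0.0086, 0.0038, 0, 0, 0], [240, 0.0005, -0.0101, 0.0043, 0, 0, 0], [240, 0.0005, -0.0116, 0.0047, 0, 0, 0], [240, 0.0006, -0.0131, 0.005, 0, 0, 0], [240, 0.0007, -0.0147, 0.0053, 0, 0, 0]]
-80.0 -100.0 [[240, 0.0001, -0.0016, 0.0002, 0, 0, 0], [240, 0.0001, -0.0031, 0.0004, 0, 0, 0], [240, 0.0002, -0
[... 2181 characters left out ...]
003, 0.0004, -0.0063, 0, 0, 0], [240, 0.0003, 0.0007, -0.0078, 0, 0, 0], [240, 0.0004, 0.001, -0.0094, 0, 0, 0], [240, 0.0005, 0.0013, -0.0109, 0, 0, 0], [240, 0.0005, 0.0017, -0.0124, 0, 0, 0], [240, 0.0006, 0.0022, -0.0139, 0, 0, 0], [240, 0.0007, 0.0027, -0.0154, 0, 0, 0]]
-200.0 -220.0 [[240, 0.0001, 0.0006, -0.0015, 0, 0, 0], [240, 0.0001, 0.0012, -0.0029, 0, 0, 0], [240, 0.0002, 0.0018, -0.0043, 0, 0, 0], [240, 0.0003, 0.0026, -0.0057, 0, 0, 0], [240, 0.0003, 0.0033, -0.0071, 0, 0, 0], [240, 0.0004, 0.0041, -0.0085, 0, 0, 0], [240, 0.0005, 0.005, -0.0098, 0, 0, 0], [240, 0.0005, 0.0059, -0.0111, 0, 0, 0], [240, 0.0006, 0.0068, -0.0123, 0, 0, 0], [240, 0.0007, 0.0078, -0.0135, 0, 0, 0]]
```

Request:
drive_tool:
  deltas:
    - [240,0.0001,-0.001,0.0012,0,0,0]
    - [240,0.0001,-0.0021,0.0023,0,0,0]
    - [240,0.0002,-0.0032,0.0034,0,0,0]
    - [240,0.0003,-0.0044,0.0045,0,0,0]
    - [240,0.0003,-0.0055,0.0055,0,0,0]
    - [240,0.0004,-0.0068,0.0065,0,0,0]
    - [240,0.0005,-0.008,0.0075,0,0,0]
    - [240,0.0005,-0.0093,0.0084,0,0,0]
    - [240,0.0006,-0.0106,0.0092,0,0,0]
    - [240,0.0007,-0.012,0.01,0,0,0]

```text
time: 19.53
tool_pos: [497.6, -195.1, 219.2]
tcp_rot: [91.4, 89.7, 5.7]
ft_force: [7.4, 4.1, 1.7]
finger_gap: 18.7
```

```bash
python3 st.py
```

```text
t 19.53 psi -57.9 r 46.0 z 219.2 F [7.4 4.1 1.7] Ftan(resist) 8.4 Frad 1.1 gap 18.7 tq [ 0.74 -1.12  0.02] jt [ -3.4 -45.6 -46.7  -2.5   1.6   0.1]
```

Request:
drive_tool:
  deltas:
    - [240,0.0001,-0.0014,0.0008,0,0,0]
    - [240,0.0001,-0.0028,0.0015,0,0,0]
    - [240,0.0002,-0.0042,0.0021,0,0,0]
    - [240,0.0003,-0.0056,0.0028,0,0,0]
    - [240,0.0003,-0.0071,0.0033,0,0,0]
    - [240,0.0004,-0.0086,0.0038,0,0,0]
    - [240,0.0005,-0.0101,0.0043,0,0,0]
    - [240,0.0005,-0.0116,0.0047,0,0,0]
    - [240,0.0006,-0.0131,0.005,0,0,0]
    - [240,0.0007,-0.0147,0.0053,0,0,0]

```text
time: 20.37
tool_pos: [483.5, -202.1, 218.6]
tcp_rot: [78.1, 89.7, -7.6]
ft_force: [8.2, 1.0, 0.9]
finger_gap: 18.6
```

```bash
python3 st.py
```

```text
t 20.37 psi -77.6 r 46.0 z 218.6 F [8.2 1.  0.9] Ftan(resist) 8.1 Frad 1.3 gap 18.6 tq [ 0.26 -1.46 -0.03] jt [ -2.2 -44.5 -46.3  -1.8   2.4   0. ]
```

Request:
drive_tool:
  deltas:
    - [240,0.0001,-0.0016,0.0002,0,0,0]
    - [240,0.0001,-0.0031,0.0004,0,0,0]
    - [240,0.0002,-0.0047,0.0006,0,0,0]
    - [240,0.0003,-0.0062,0.0007,0,0,0]
    - [240,0.0003,-0.0078,0.0007,0,0,0]
    - [240,0.0004,-0.0094,0.0007,0,0,0]
    - [240,0.0005,-0.011,0.0006,0,0,0]
    - [240,0.0005,-0.0125,0.0004,0,0,0]
    - [240,0.0006,-0.0141,0.0002,0,0,0]
    - [240,0.0007,-0.0156,0,0,0,0]

```text
time: 21.2
tool_pos: [467.9, -203.9, 217.9]
tcp_rot: [67.2, 89.7, -18.5]
ft_force: [8.4, -1.2, 0.2]
finger_gap: 18.4
```

```bash
python3 st.py
```

```text
t 21.2 psi -97.4 r 45.9 z 217.9 F [ 8.4 -1.2  0.2] Ftan(resist) 8.4 Frad 0.8 gap 18.4 tq [-0.27 -1.36  0.04] jt [ -1.  -42.7 -46.1  -1.1   2.8   0. ]
```

Request:
drive_tool:
  deltas:
    - [240,0.0001,-0.0015,-0.0003,0,0,0]
    - [240,0.0001,-0.0031,-0.0007,0,0,0]
    - [240,0.0002,-0.0046,-0.0011,0,0,0]
    - [240,0.0003,-0.0061,-0.0015,0,0,0]
    - [240,0.0003,-0.0076,-0.002,0,0,0]
    - [240,0.0004,-0.009,-0.0026,0,0,0]
    - [240,0.0005,-0.0105,-0.0032,0,0,0]
    - [240,0.0005,-0.0119,-0.0039,0,0,0]
    - [240,0.0006,-0.0133,-0.0046,0,0,0]
    - [240,0.0007,-0.0147,-0.0053,0,0,0]

```text
time: 22.03
tool_pos: [452.6, -200.2, 217.2]
tcp_rot: [57.5, 89.7, -28.3]
ft_force: [7.5, -4.6, 0.6]
finger_gap: 18.8
```

```bash
python3 st.py
```

```text
t 22.03 psi -117.0 r 45.8 z 217.2 F [ 7.5 -4.6  0.6] Ftan(resist) 8.7 Frad 1.3 gap 18.8 tq [-0.61 -1.28 -0.06] jt [  0.2 -40.5 -46.1  -0.2   3.   -0. ]
```

Request:
drive_tool:
  deltas:
    - [240,0.0001,-0.0013,-0.0008,0,0,0]
    - [240,0.0001,-0.0027,-0.0017,0,0,0]
    - [240,0.0002,-0.004,-0.0026,0,0,0]
    - [240,0.0003,-0.0052,-0.0035,0,0,0]
    - [240,0.0003,-0.0064,-0.0045,0,0,0]
    - [240,0.0004,-0.0076,-0.0055,0,0,0]
    - [240,0.0005,-0.0088,-0.0066,0,0,0]
    - [240,0.0005,-0.0099,-0.0077,0,0,0]
    - [240,0.0006,-0.0109,-0.0089,0,0,0]
    - [240,0.0007,-0.012,-0.01,0,0,0]

```text
time: 22.87
tool_pos: [439.6, -191.6, 216.6]
tcp_rot: [48.2, 89.7, -37.6]
ft_force: [6.5, -5.5, 1.4]
finger_gap: 18.8
```

```bash
python3 st.py
```

```text
t 22.87 psi -136.7 r 45.5 z 216.6 F [ 6.5 -5.5  1.4] Ftan(resist) 8.6 Frad -0.3 gap 18.8 tq [-0.95 -1.01  0.01] jt [  1.4 -38.2 -46.1   0.7   2.9  -0. ]
```

Request:
drive_tool:
  deltas:
    - [240,0.0001,-0.001,-0.0012,0,0,0]
    - [240,0.0001,-0.0019,-0.0025,0,0,0]
    - [240,0.0002,-0.0028,-0.0038,0,0,0]
    - [240,0.0003,-0.0037,-0.0051,0,0,0]
    - [240,0.0003,-0.0045,-0.0064,0,0,0]
    - [240,0.0004,-0.0053,-0.0078,0,0,0]
    - [240,0.0005,-0.006,-0.0092,0,0,0]
    - [240,0.0005,-0.0066,-0.0106,0,0,0]
    - [240,0.0006,-0.0073,-0.0121,0,0,0]
    - [240,0.0007,-0.0078,-0.0135,0,0,0]

```text
time: 23.7
tool_pos: [430.4, -179.1, 215.9]
tcp_rot: [37.6, 89.7, -48.1]
ft_force: [2.1, -8.1, 1.8]
finger_gap: 18.9
```

```bash
python3 st.py
```

```text
t 23.7 psi -156.4 r 45.1 z 215.9 F [ 2.1 -8.1  1.8] Ftan(resist) 8.2 Frad 1.9 gap 18.9 tq [-1.26 -0.44  0.02] jt [  2.7 -36.  -46.2   2.    2.2  -0.1]
```

Request:
drive_tool:
  deltas:
    - [240,0.0001,-0.0005,-0.0015,0,0,0]
    - [240,0.0001,-0.001,-0.003,0,0,0]
    - [240,0.0002,-0.0014,-0.0045,0,0,0]
    - [240,0.0003,-0.0017,-0.006,0,0,0]
    - [240,0.0003,-0.002,-0.0076,0,0,0]
    - [240,0.0004,-0.0023,-0.0091,0,0,0]
    - [240,0.0005,-0.0025,-0.0107,0,0,0]
    - [240,0.0005,-0.0026,-0.0123,0,0,0]
    - [240,0.0006,-0.0027,-0.0138,0,0,0]
    - [240,0.0007,-0.0027,-0.0154,0,0,0]

```text
time: 24.53
tool_pos: [426.1, -164.6, 215.4]
tcp_rot: [22.2, 89.6, -63.6]
ft_force: [-0.5, -10.9, 4.1]
finger_gap: 18.2
```

```bash
python3 st.py
```

```text
t 24.53 psi -175.8 r 44.7 z 215.4 F [ -0.5 -10.9   4.1] Ftan(resist) 10.7 Frad 2.1 gap 18.2 tq [-1.87  0.16  0.03] jt [  4.7 -33.9 -45.9   3.7   1.5  -0.1]
```

Request:
drive_tool:
  deltas:
    - [240,0.0001,0,-0.0016,0,0,0]
    - [240,0.0001,0.0001,-0.0031,0,0,0]
    - [240,0.0002,0.0002,-0.0047,0,0,0]
    - [240,0.0003,0.0004,-0.0063,0,0,0]
    - [240,0.0003,0.0007,-0.0078,0,0,0]
    - [240,0.0004,0.001,-0.0094,0,0,0]
    - [240,0.0005,0.0013,-0.0109,0,0,0]
    - [240,0.0005,0.0017,-0.0124,0,0,0]
    - [240,0.0006,0.0022,-0.0139,0,0,0]
    - [240,0.0007,0.0027,-0.0154,0,0,0]

```text
time: 25.37
tool_pos: [426.8, -149.1, 214.7]
tcp_rot: [4.5, 89.7, -81.3]
ft_force: [-6.0, -10.9, 7.5]
finger_gap: 18.2
```

```bash
python3 st.py; python3 tab.py -220 -240 -260 -280 -300 -320 -340|sed 's/240, 0/240,0/g'
```

```text
t 25.37 psi 164.2 r 44.4 z 214.7 F [ -6.  -10.9   7.5] Ftan(resist) 11.8 Frad 3.7 gap 18.2 tq [-1.81  1.07  0.03] jt [  5.3 -32.4 -46.3   4.4  -0.4  -0.1]
-220.0 -240.0 [[240,0.0001, 0.001, -0.0012, 0, 0, 0], [240,0.0001, 0.0021, -0.0023, 0, 0, 0], [240,0.0002, 0.0032, -0.0034, 0, 0, 0], [240,0.0003, 0.0044, -0.0045, 0, 0, 0], [240,0.0003, 0.0055, -0.0055, 0, 0, 0], [240,0.0004, 0.0068, -0.0065, 0, 0, 0], [240,0.0005, 0.008, -0.0075, 0, 0, 0], [240,0.0005, 0.0093, -0.0084, 0, 0, 0], [240,0.0006, 0.0106, -0.0092, 0, 0, 0], [240,0.0007, 0.012, -0.01, 0, 0, 0]]
-240.0 -260.0 [[240,0.0001, 0.0014, -0.0008, 0, 0, 0], [240,0.0001, 0.0028, -0.0015, 0, 0, 0], [240,0.0002, 0.0042, -0.0021, 0, 0, 0], [240,0.0003, 0.0056, -0.0028, 0, 0, 0], [240,0.0003, 0.0071, -0.0033, 0, 0, 0], [240,0.0004, 0.0086, -0.0038, 0, 0, 0], [240,0.0005, 0.0101, -0.0043, 0, 0, 0], [240,0.0005, 0.0116, -0.0047, 0, 0, 0], [240,0.0006, 0.0131, -0.005, 0, 0, 0], [240,0.0007, 0.0147, -0.0053, 0, 0, 0]]
-260.0 -280.0 [[240,0.0001, 0.0016, -0.0002, 0, 0, 0], [240,0.0001, 0.0031, -0.0004, 0, 0, 0], [240,0.0002, 0.0047, -0.00
[... 796 characters left out ...]
2, 0.004, 0.0026, 0, 0, 0], [240,0.0003, 0.0052, 0.0035, 0, 0, 0], [240,0.0003, 0.0064, 0.0045, 0, 0, 0], [240,0.0004, 0.0076, 0.0055, 0, 0, 0], [240,0.0005, 0.0088, 0.0066, 0, 0, 0], [240,0.0005, 0.0099, 0.0077, 0, 0, 0], [240,0.0006, 0.0109, 0.0089, 0, 0, 0], [240,0.0007, 0.012, 0.01, 0, 0, 0]]
-320.0 -340.0 [[240,0.0001, 0.001, 0.0012, 0, 0, 0], [240,0.0001, 0.0019, 0.0025, 0, 0, 0], [240,0.0002, 0.0028, 0.0038, 0, 0, 0], [240,0.0003, 0.0037, 0.0051, 0, 0, 0], [240,0.0003, 0.0045, 0.0064, 0, 0, 0], [240,0.0004, 0.0053, 0.0078, 0, 0, 0], [240,0.0005, 0.006, 0.0092, 0, 0, 0], [240,0.0005, 0.0066, 0.0106, 0, 0, 0], [240,0.0006, 0.0073, 0.0121, 0, 0, 0], [240,0.0007, 0.0078, 0.0135, 0, 0, 0]]
```

```bash
python3 tab.py -200 -145 -160 -165 -170 -175 -180
```

```text
-200.0 -145.0 [[240, -0.0002, -0.0013, 0.0041, 0, 0, 0], [240, -0.0004, -0.0022, 0.0084, 0, 0, 0], [240, -0.0005, -0.0026, 0.0126, 0, 0, 0], [240, -0.0007, -0.0027, 0.017, 0, 0, 0], [240, -0.0009, -0.0023, 0.0213, 0, 0, 0], [240, -0.0011, -0.0016, 0.0255, 0, 0, 0], [240, -0.0013, -0.0004, 0.0297, 0, 0, 0], [240, -0.0015, 0.0012, 0.0337, 0, 0, 0], [240, -0.0016, 0.0031, 0.0375, 0, 0, 0], [240, -0.0018, 0.0054, 0.0412, 0, 0, 0]]
-145.0 -160.0 [[240, 0.0, -0.0007, -0.001, 0, 0, 0], [240, 0.0001, -0.0013, -0.002, 0, 0, 0], [240, 0.0001, -0.0019, -0.003, 0, 0, 0], [240, 0.0002, -0.0025, -0.004, 0, 0, 0], [240, 0.0002, -0.0031, -0.005, 0, 0, 0], [240, 0.0003, -0.0036, -0.0061, 0, 0, 0], [240, 0.0003, -0.0041, -0.0071, 0, 0, 0], [240, 0.0004, -0.0046, -0.0082, 0, 0, 0], [240, 0.0004, -0.005, -0.0093, 0, 0, 0], [240, 0.0005, -0.0054, -0.0104, 0, 0, 0]]
-160.0 -165.0 [[240, 0.0, -0.0001, -0.0004, 0, 0, 0], [240, 0.0, -0.0003, -0.0007, 0, 0, 0], [240, 0.0001, -0.0004, -0.0011, 0, 0, 0], [240, 0.0001, -0.0005, -0.0015, 0, 0, 0], [240, 0.0001, -0.0006, -0.0019, 0, 0, 0], [240, 0.0001, -0.0007, -
[... 763 characters left out ...]
002, -0.0016, 0, 0, 0], [240, 0.0001, -0.0003, -0.0019, 0, 0, 0], [240, 0.0001, -0.0003, -0.0023, 0, 0, 0], [240, 0.0001, -0.0004, -0.0027, 0, 0, 0], [240, 0.0001, -0.0004, -0.0031, 0, 0, 0], [240, 0.0001, -0.0005, -0.0035, 0, 0, 0], [240, 0.0002, -0.0005, -0.0039, 0, 0, 0]]
-175.0 -180.0 [[240, 0.0, -0.0, -0.0004, 0, 0, 0], [240, 0.0, -0.0001, -0.0008, 0, 0, 0], [240, 0.0001, -0.0001, -0.0012, 0, 0, 0], [240, 0.0001, -0.0001, -0.0016, 0, 0, 0], [240, 0.0001, -0.0001, -0.002, 0, 0, 0], [240, 0.0001, -0.0001, -0.0024, 0, 0, 0], [240, 0.0001, -0.0002, -0.0027, 0, 0, 0], [240, 0.0001, -0.0002, -0.0031, 0, 0, 0], [240, 0.0001, -0.0002, -0.0035, 0, 0, 0], [240, 0.0002, -0.0002, -0.0039, 0, 0, 0]]
```

Request:
drive_tool:
  deltas:
    - [240,-0.0002,-0.0013,0.0041,0,0,0]
    - [240,-0.0004,-0.0022,0.0084,0,0,0]
    - [240,-0.0005,-0.0026,0.0126,0,0,0]
    - [240,-0.0007,-0.0027,0.017,0,0,0]
    - [240,-0.0009,-0.0023,0.0213,0,0,0]
    - [240,-0.0011,-0.0016,0.0255,0,0,0]
    - [240,-0.0013,-0.0004,0.0297,0,0,0]
    - [240,-0.0015,0.0012,0.0337,0,0,0]
    - [240,-0.0016,0.0031,0.0375,0,0,0]
    - [240,-0.0018,0.0054,0.0412,0,0,0]

```text
time: 26.2
tool_pos: [435.1, -186.5, 216.1]
tcp_rot: [-161.5, 89.9, 112.8]
ft_force: [-7.7, 6.5, 10.6]
finger_gap: 18.7
```

Request:
drive_tool:
  deltas:
    - [240,0,-0.0007,-0.001,0,0,0]
    - [240,0.0001,-0.0013,-0.002,0,0,0]
    - [240,0.0001,-0.0019,-0.003,0,0,0]
    - [240,0.0002,-0.0025,-0.004,0,0,0]
    - [240,0.0002,-0.0031,-0.005,0,0,0]
    - [240,0.0003,-0.0036,-0.0061,0,0,0]
    - [240,0.0003,-0.0041,-0.0071,0,0,0]
    - [240,0.0004,-0.0046,-0.0082,0,0,0]
    - [240,0.0004,-0.005,-0.0093,0,0,0]
    - [240,0.0005,-0.0054,-0.0104,0,0,0]

```text
time: 27.03
tool_pos: [430.4, -179.0, 215.9]
tcp_rot: [37.7, 89.7, -48.0]
ft_force: [2.8, -7.1, 3.0]
finger_gap: 18.3
```

```bash
python3 st.py
```

```text
t 27.03 psi -156.5 r 45.1 z 215.9 F [ 2.8 -7.1  3. ] Ftan(resist) 7.6 Frad 0.8 gap 18.3 tq [-1.29 -0.41  0.  ] jt [  2.8 -35.3 -45.4   2.    2.2  -0. ]
```

Request:
drive_tool:
  deltas:
    - [240,0,-0.0001,-0.0004,0,0,0]
    - [240,0,-0.0003,-0.0007,0,0,0]
    - [240,0.0001,-0.0004,-0.0011,0,0,0]
    - [240,0.0001,-0.0005,-0.0015,0,0,0]
    - [240,0.0001,-0.0006,-0.0019,0,0,0]
    - [240,0.0001,-0.0007,-0.0022,0,0,0]
    - [240,0.0001,-0.0009,-0.0026,0,0,0]
    - [240,0.0001,-0.001,-0.003,0,0,0]
    - [240,0.0001,-0.0011,-0.0034,0,0,0]
    - [240,0.0002,-0.0012,-0.0037,0,0,0]

```text
time: 27.87
tool_pos: [428.8, -175.6, 215.7]
tcp_rot: [35.4, 89.7, -50.4]
ft_force: [2.5, -9.0, 3.8]
finger_gap: 18.3
```

```bash
python3 st.py
```

```text
t 27.87 psi -161.3 r 45.0 z 215.7 F [ 2.5 -9.   3.8] Ftan(resist) 9.3 Frad 1.2 gap 18.3 tq [-1.32 -0.32 -0.02] jt [  3.1 -34.8 -45.2   2.2   2.   -0. ]
```

Request:
drive_tool:
  deltas:
    - [240,0,-0.0001,-0.0004,0,0,0]
    - [240,0,-0.0002,-0.0008,0,0,0]
    - [240,0.0001,-0.0003,-0.0011,0,0,0]
    - [240,0.0001,-0.0004,-0.0015,0,0,0]
    - [240,0.0001,-0.0005,-0.0019,0,0,0]
    - [240,0.0001,-0.0005,-0.0023,0,0,0]
    - [240,0.0001,-0.0006,-0.0027,0,0,0]
    - [240,0.0001,-0.0007,-0.0031,0,0,0]
    - [240,0.0001,-0.0008,-0.0034,0,0,0]
    - [240,0.0002,-0.0008,-0.0038,0,0,0]

```text
time: 28.7
tool_pos: [427.6, -171.9, 215.5]
tcp_rot: [31.5, 89.7, -54.3]
ft_force: [0.6, -8.0, 4.9]
finger_gap: 18.6
```

```bash
python3 st.py
```

```text
t 28.7 psi -166.3 r 44.9 z 215.5 F [ 0.6 -8.   4.9] Ftan(resist) 7.8 Frad 1.9 gap 18.6 tq [-1.38 -0.07  0.01] jt [  3.4 -34.2 -45.3   2.6   1.6  -0. ]
```

Request:
drive_tool:
  deltas:
    - [240,0,-0.0001,-0.0004,0,0,0]
    - [240,0,-0.0001,-0.0008,0,0,0]
    - [240,0,-0.0002,-0.0012,0,0,0]
    - [240,0.0001,-0.0002,-0.0016,0,0,0]
    - [240,0.0001,-0.0003,-0.0019,0,0,0]
    - [240,0.0001,-0.0003,-0.0023,0,0,0]
    - [240,0.0001,-0.0004,-0.0027,0,0,0]
    - [240,0.0001,-0.0004,-0.0031,0,0,0]
    - [240,0.0001,-0.0005,-0.0035,0,0,0]
    - [240,0.0002,-0.0005,-0.0039,0,0,0]

```text
time: 29.53
tool_pos: [426.7, -168.3, 215.4]
tcp_rot: [26.9, 89.7, -58.9]
ft_force: [0.1, -9.8, 5.5]
finger_gap: 18.6
```

```bash
python3 st.py
```

```text
t 29.53 psi -171.0 r 44.8 z 215.4 F [ 0.1 -9.8  5.5] Ftan(resist) 9.6 Frad 2.2 gap 18.6 tq [-1.58  0.1   0.04] jt [  4.1 -33.6 -45.1   3.1   1.5  -0. ]
```

Request:
drive_tool:
  deltas:
    - [240,0,0,-0.0004,0,0,0]
    - [240,0,-0.0001,-0.0008,0,0,0]
    - [240,0.0001,-0.0001,-0.0012,0,0,0]
    - [240,0.0001,-0.0001,-0.0016,0,0,0]
    - [240,0.0001,-0.0001,-0.002,0,0,0]
    - [240,0.0001,-0.0001,-0.0024,0,0,0]
    - [240,0.0001,-0.0002,-0.0027,0,0,0]
    - [240,0.0001,-0.0002,-0.0031,0,0,0]
    - [240,0.0001,-0.0002,-0.0035,0,0,0]
    - [240,0.0002,-0.0002,-0.0039,0,0,0]

```text
time: 30.37
tool_pos: [426.1, -164.7, 215.3]
tcp_rot: [23.0, 89.6, -62.8]
ft_force: [-0.9, -11.4, 5.9]
finger_gap: 18.9
```

```bash
python3 st.py; python3 tab.py -180 -200
```

```text
t 30.37 psi -175.6 r 44.7 z 215.3 F [ -0.9 -11.4   5.9] Ftan(resist) 11.1 Frad 2.6 gap 18.9 tq [-1.79  0.29  0.05] jt [  4.8 -33.1 -44.9   3.6   1.4  -0. ]
-180.0 -200.0 [[240, 0.0001, 0.0, -0.0016, 0, 0, 0], [240, 0.0001, 0.0001, -0.0031, 0, 0, 0], [240, 0.0002, 0.0002, -0.0047, 0, 0, 0], [240, 0.0003, 0.0004, -0.0063, 0, 0, 0], [240, 0.0003, 0.0007, -0.0078, 0, 0, 0], [240, 0.0004, 0.001, -0.0094, 0, 0, 0], [240, 0.0005, 0.0013, -0.0109, 0, 0, 0], [240, 0.0005, 0.0017, -0.0124, 0, 0, 0], [240, 0.0006, 0.0022, -0.0139, 0, 0, 0], [240, 0.0007, 0.0027, -0.0154, 0, 0, 0]]
```

```bash
python3 - <<'E'
import numpy as np
P=np.array([(474.4,-114.1),(502.2,-126.8),(515.5,-154.1),(508.3,-183.7),(497.6,-195.1),(483.5,-202.1),(467.9,-203.9),(452.6,-200.2),(439.6,-191.6),(430.4,-179.1),(426.1,-164.6),(426.8,-149.1)])
A=np.c_[2*P,np.ones(len(P))];s=np.linalg.lstsq(A,(P**2).sum(1),rcond=None)[0];C=s[:2];r=np.sqrt(s[2]+C@C)
print(C,r,np.hypot(*(P-C).T).round(2))
for p in((427.6,-171.9),(426.8,-168.6),(426.1,-164.7),(445.5,-121.7)):v=np.array(p)-C;print(np.degrees(np.arctan2(v[1],v[0]))-4.3, 2*C-p)
E
python3 tab.py -200 -230 -260 -290 -320 -340 -350
```

```text
[ 470.71079564 -158.97495284] 45.02131076138842 [45.03 45.02 45.05 44.99 45.03 44.98 45.01 45.03 45.08 45.06 44.96 45.01]
-167.6107442174301 [ 513.82159128 -146.04990569]
-171.9365574190616 [ 514.62159128 -149.34990569]
-176.98702001154717 [ 515.32159128 -153.24990569]
119.77232972967468 [ 495.92159128 -196.24990569]
-200.0 -230.0 [[240, 0.0001, 0.0009, -0.0022, 0, 0, 0], [240, 0.0002, 0.0018, -0.0043, 0, 0, 0], [240, 0.0003, 0.0029, -0.0064, 0, 0, 0], [240, 0.0004, 0.0041, -0.0085, 0, 0, 0], [240, 0.0005, 0.0054, -0.0104, 0, 0, 0], [240, 0.0006, 0.0068, -0.0123, 0, 0, 0], [240, 0.0007, 0.0083, -0.0141, 0, 0, 0], [240, 0.0008, 0.0099, -0.0159, 0, 0, 0], [240, 0.0009, 0.0116, -0.0175, 0, 0, 0], [240, 0.001, 0.0134, -0.0191, 0, 0, 0]]
-230.0 -260.0 [[240, 0.0001, 0.0018, -0.0015, 0, 0, 0], [240, 0.0002, 0.0038, -0.0028, 0, 0, 0], [240, 0.0003, 0.0057, -0.0041, 0, 0, 0], [240, 0.0004, 0.0078, -0.0053, 0, 0, 0], [240, 0.0005, 0.0099, -0.0063, 0, 0, 0], [240, 0.0006, 0.0121, -0.0073, 0, 0, 0], [240, 0.0007, 0.0143, -0.0081, 0, 0, 0], [240, 0.0008, 0.0165, -0.0088, 0, 0, 0], [240, 0.0009, 
[... 1018 characters left out ...]
38, 0, 0, 0], [240, 0.0003, 0.0037, 0.0051, 0, 0, 0], [240, 0.0003, 0.0045, 0.0064, 0, 0, 0], [240, 0.0004, 0.0053, 0.0078, 0, 0, 0], [240, 0.0005, 0.006, 0.0092, 0, 0, 0], [240, 0.0005, 0.0066, 0.0106, 0, 0, 0], [240, 0.0006, 0.0073, 0.0121, 0, 0, 0], [240, 0.0007, 0.0078, 0.0135, 0, 0, 0]]
-340.0 -350.0 [[240, 0.0, 0.0003, 0.0007, 0, 0, 0], [240, 0.0001, 0.0005, 0.0015, 0, 0, 0], [240, 0.0001, 0.0007, 0.0022, 0, 0, 0], [240, 0.0001, 0.001, 0.003, 0, 0, 0], [240, 0.0002, 0.0012, 0.0037, 0, 0, 0], [240, 0.0002, 0.0014, 0.0045, 0, 0, 0], [240, 0.0002, 0.0016, 0.0053, 0, 0, 0], [240, 0.0003, 0.0017, 0.006, 0, 0, 0], [240, 0.0003, 0.0019, 0.0068, 0, 0, 0], [240, 0.0003, 0.002, 0.0076, 0, 0, 0]]
```

Request:
drive_tool:
  deltas:
    - [240,0.0001,0,-0.0016,0,0,0]
    - [240,0.0001,0.0001,-0.0031,0,0,0]
    - [240,0.0002,0.0002,-0.0047,0,0,0]
    - [240,0.0003,0.0004,-0.0063,0,0,0]
    - [240,0.0003,0.0007,-0.0078,0,0,0]
    - [240,0.0004,0.001,-0.0094,0,0,0]
    - [240,0.0005,0.0013,-0.0109,0,0,0]
    - [240,0.0005,0.0017,-0.0124,0,0,0]
    - [240,0.0006,0.0022,-0.0139,0,0,0]
    - [240,0.0007,0.0027,-0.0154,0,0,0]

```text
time: 31.2
tool_pos: [426.9, -149.2, 214.7]
tcp_rot: [6.0, 89.7, -79.8]
ft_force: [-6.3, -10.5, 10.3]
finger_gap: 18.4
```

```bash
python3 st.py
```

```text
t 31.2 psi 164.3 r 44.3 z 214.7 F [ -6.3 -10.5  10.3] Ftan(resist) 11.5 Frad 4.1 gap 18.4 tq [-1.75  1.23  0.01] jt [  5.3 -31.5 -45.4   4.4  -0.6  -0.1]
```

Request:
drive_tool:
  deltas:
    - [240,0.0001,0.0009,-0.0022,0,0,0]
    - [240,0.0002,0.0018,-0.0043,0,0,0]
    - [240,0.0003,0.0029,-0.0064,0,0,0]
    - [240,0.0004,0.0041,-0.0085,0,0,0]
    - [240,0.0005,0.0054,-0.0104,0,0,0]
    - [240,0.0006,0.0068,-0.0123,0,0,0]
    - [240,0.0006,0.0083,-0.0141,0,0,0]
    - [240,0.0007,0.0099,-0.0159,0,0,0]
    - [240,0.0008,0.0116,-0.0175,0,0,0]
    - [240,0.0008,0.0134,-0.0191,0,0,0]

```text
time: 32.03
tool_pos: [438.0, -128.2, 213.6]
tcp_rot: [-23.1, 89.8, -108.9]
ft_force: [-11.4, -6.3, 11.4]
finger_gap: 18.7
```

```bash
sed -i 's/470.3,-158\]/470.71,-158.97]/' st.py; python3 st.py
```

```text
t 32.03 psi 132.4 r 44.9 z 213.6 F [-11.4  -6.3  11.4] Ftan(resist) 12.4 Frad 4.0 gap 18.7 tq [-1.03  1.93  0.  ] jt [  3.7 -32.  -46.9   3.6  -3.   -0.1]
```

Request:
drive_tool:
  deltas:
    - [240,0.0001,0.0018,-0.0015,0,0,0]
    - [240,0.0002,0.0038,-0.0028,0,0,0]
    - [240,0.0003,0.0057,-0.0041,0,0,0]
    - [240,0.0004,0.0078,-0.0053,0,0,0]
    - [240,0.0005,0.0099,-0.0063,0,0,0]
    - [240,0.0006,0.0121,-0.0073,0,0,0]
    - [240,0.0006,0.0143,-0.0081,0,0,0]
    - [240,0.0007,0.0165,-0.0088,0,0,0]
    - [240,0.0008,0.0188,-0.0094,0,0,0]
    - [240,0.0009,0.0211,-0.0098,0,0,0]

```text
time: 32.87
tool_pos: [458.1, -115.8, 212.6]
tcp_rot: [-56.2, 89.9, -141.9]
ft_force: [-13.1, -0.5, 14.3]
finger_gap: 19.0
```

```bash
python3 st.py
```

```text
t 32.87 psi 102.0 r 45.0 z 212.6 F [-13.1  -0.5  14.3] Ftan(resist) 12.8 Frad 3.2 gap 19.0 tq [-0.14  2.23 -0.01] jt [  1.6 -33.8 -47.2   1.9  -4.3  -0. ]
```

Request:
drive_tool:
  deltas:
    - [240,0.0001,0.0023,-0.0003,0,0,0]
    - [240,0.0002,0.0047,-0.0006,0,0,0]
    - [240,0.0003,0.007,-0.0007,0,0,0]
    - [240,0.0004,0.0094,-0.0007,0,0,0]
    - [240,0.0005,0.0117,-0.0005,0,0,0]
    - [240,0.0006,0.0141,-0.0002,0,0,0]
    - [240,0.0007,0.0164,0.0001,0,0,0]
    - [240,0.0008,0.0187,0.0007,0,0,0]
    - [240,0.0009,0.021,0.0013,0,0,0]
    - [240,0.001,0.0232,0.002,0,0,0]

```text
time: 33.7
tool_pos: [481.4, -115.3, 211.6]
tcp_rot: [-97.0, 89.9, 177.3]
ft_force: [-13.4, 3.5, 14.4]
finger_gap: 18.7
```

```bash
python3 st.py
```

```text
t 33.7 psi 71.9 r 45.0 z 211.6 F [-13.4   3.5  14.4] Ftan(resist) 13.8 Frad 0.2 gap 18.7 tq [ 0.54  2.24 -0.01] jt [ -0.  -36.6 -47.4   0.5  -4.7   0. ]
```

Request:
drive_tool:
  deltas:
    - [240,0.0001,0.0022,0.0009,0,0,0]
    - [240,0.0002,0.0043,0.0018,0,0,0]
    - [240,0.0003,0.0064,0.0029,0,0,0]
    - [240,0.0004,0.0085,0.0041,0,0,0]
    - [240,0.0005,0.0104,0.0054,0,0,0]
    - [240,0.0006,0.0123,0.0068,0,0,0]
    - [240,0.0007,0.0141,0.0083,0,0,0]
    - [240,0.0008,0.0159,0.0099,0,0,0]
    - [240,0.0009,0.0175,0.0116,0,0,0]
    - [240,0.001,0.0191,0.0134,0,0,0]

```text
time: 34.53
tool_pos: [501.7, -126.3, 210.6]
tcp_rot: [-145.3, 89.9, 129.0]
ft_force: [-10.3, 7.5, 16.4]
finger_gap: 18.1
```

```bash
python3 st.py
```

```text
t 34.53 psi 42.2 r 45.1 z 210.6 F [-10.3   7.5  16.4] Ftan(resist) 12.7 Frad -1.6 gap 18.1 tq [ 1.21  2.05 -0.01] jt [ -2.2 -39.5 -47.5  -1.1  -4.8   0.1]
```

Request:
drive_tool:
  deltas:
    - [240,0.0001,0.001,0.0012,0,0,0]
    - [240,0.0001,0.0019,0.0025,0,0,0]
    - [240,0.0002,0.0028,0.0038,0,0,0]
    - [240,0.0003,0.0037,0.0051,0,0,0]
    - [240,0.0003,0.0045,0.0064,0,0,0]
    - [240,0.0004,0.0053,0.0078,0,0,0]
    - [240,0.0005,0.006,0.0092,0,0,0]
    - [240,0.0005,0.0066,0.0106,0,0,0]
    - [240,0.0006,0.0073,0.0121,0,0,0]
    - [240,0.0007,0.0078,0.0135,0,0,0]

```text
time: 35.37
tool_pos: [510.9, -138.4, 210.0]
tcp_rot: [-172.0, 89.8, 102.4]
ft_force: [-9.7, 10.6, 14.8]
finger_gap: 18.3
```

```bash
python3 st.py
```

```text
t 35.37 psi 22.8 r 45.1 z 210.0 F [-9.7 10.6 14.8] Ftan(resist) 13.9 Frad -3.8 gap 18.3 tq [1.82 1.62 0.02] jt [ -4.1 -40.7 -47.3  -2.4  -4.5   0.1]
```

```bash
python3 tab.py -340 -353.5
```

```text
-340.0 -353.5 [[240, 0.0, 0.0004, 0.001, 0, 0, 0], [240, 0.0001, 0.0007, 0.002, 0, 0, 0], [240, 0.0001, 0.001, 0.003, 0, 0, 0], [240, 0.0002, 0.0013, 0.004, 0, 0, 0], [240, 0.0002, 0.0015, 0.0051, 0, 0, 0], [240, 0.0003, 0.0017, 0.0061, 0, 0, 0], [240, 0.0003, 0.002, 0.0072, 0, 0, 0], [240, 0.0004, 0.0021, 0.0082, 0, 0, 0], [240, 0.0004, 0.0023, 0.0092, 0, 0, 0], [240, 0.0004, 0.0024, 0.0103, 0, 0, 0]]
```

Request:
drive_tool:
  deltas:
    - [240,0.0001,0.0007,0.002,0,0,0]
    - [240,0.0002,0.0013,0.004,0,0,0]
    - [240,0.0003,0.0017,0.0061,0,0,0]
    - [240,0.0004,0.0021,0.0082,0,0,0]
    - [240,0.0004,0.0024,0.0103,0,0,0]
    - [240,0.0004,0.0024,0.0103,0,0,0]
    - [240,0.0004,0.0024,0.0103,0,0,0]
    - [240,0.0004,0.0024,0.0103,0,0,0]
    - [240,0.0004,0.0024,0.0103,0,0,0]
    - [240,0.0004,0.0024,0.0103,0,0,0]

```text
time: 36.2
tool_pos: [514.5, -148.3, 209.6]
tcp_rot: [164.2, 89.8, 78.6]
ft_force: [-6.5, 9.6, 12.5]
finger_gap: 18.4
```

```bash
python3 st.py
```

```text
t 36.2 psi 9.4 r 45.1 z 209.6 F [-6.5  9.6 12.5] Ftan(resist) 10.8 Frad -4.0 gap 18.4 tq [1.79 1.07 0.05] jt [ -4.6 -42.1 -47.3  -2.7  -3.5   0. ]
```

Request:
drive_tool:
  deltas:
    - [220,0.0004,0,0,0,0,0]
    - [190,0,0,0,0,0,0]
    - [150,0,0,0,0,0,0]
    - [150,0,0,0,0,0,0]
    - [150,0,0,0,0,0,0]
    - [150,-0.005,0,0,0,0,0]
    - [150,-0.02,0,0,0,0,0]
    - [150,-0.045,0,0,0,0,0]
    - [150,-0.075,0,0,0,0,0]
    - [150,-0.09,0,0,0,0,0]

```text
time: 37.03
tool_pos: [515.2, -150.7, 301.7]
tcp_rot: [63.7, 89.8, -22.0]
ft_force: [0.3, -0.1, 1.3]
finger_gap: 35.3
```

```bash
python3 st.py; python3 -c "
from h import *
s=snapshot('wrist');crop(s,0,0,512,384,1.5,'w20.png')
for P in [(514.6,-148.6,240)]:print(w2p(s,P))
np.save('wf.npy',s,allow_pickle=True)
s=snapshot('scene');crop(s,160,180,360,300,4,'s20.png')"
```

```text
t 37.03 psi 6.2 r 45.2 z 301.7 F [ 0.3 -0.1  1.3] Ftan(resist) -0.1 Frad 0.3 gap 35.3 tq [ 0.   -0.02 -0.03] jt [ -0.  -43.5 -45.7  -0.    0.   -0. ]
[251.4012488  200.02482784]
```

View pics/w20.png

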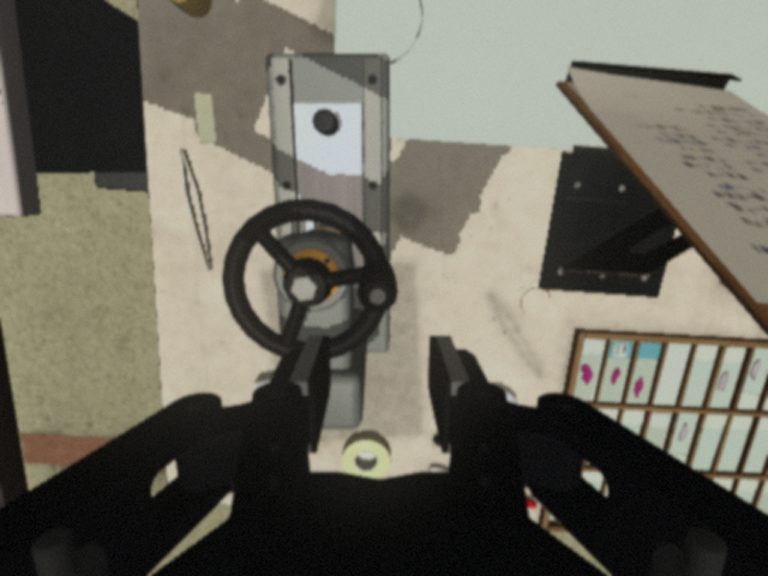

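View pics/s20.png

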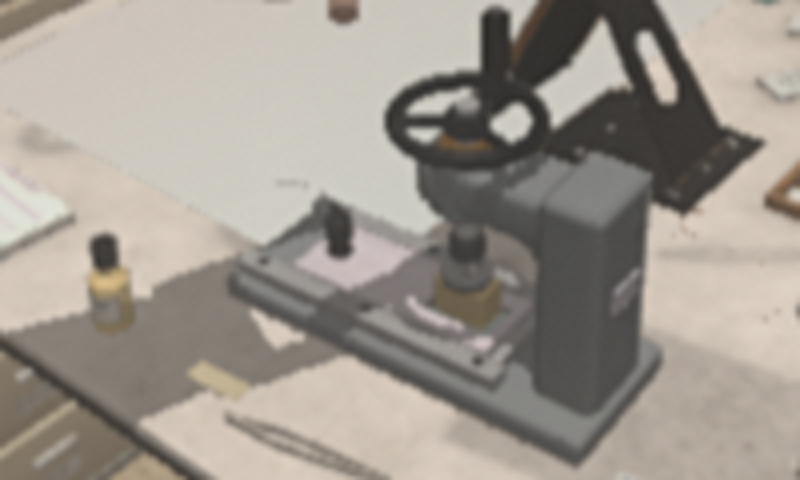

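```bash
python3 -c "
from bench import hand_in
print(hand_in())"
```

```text
the job is handed in; nothing more can be done
None
```

The specimen is clamped in the press and the job is handed in, at 37 s of the allowed 72 s.

- **Loading:** I set the resin block level into the recess, lining the slide up with the recess edges using the wrist camera. I then pushed the sled by its knob until it hit its stop, where the force rose to about 19 N with no further movement.
- **Winding:** The handle resisted with about 8 N at first. After about 290° of winding (0.8 turn) it stepped up to about 11 N, which I took as the pad touching.
- **Checking the touch:** I had wound about 25° past that point, so I backed off below it and came in again in 5° steps. This put the touch at −171° ± 2° on the wheel.
- **Clamping:** I then wound half a turn more, stopping at −350.6°, with the force rising to about 13–14 N on the way.
- **Last checks:** The pictures show the pad on the block, the sled home, the handle where expected and the dropper bottle where it was. The gripper is open above the handle and touching nothing. I did not check the petri dish and small box separately at the end, but the arm never went near them.
- **Mismatches:** The handle forces read about 1 N lower than the task's figures, roughly 8, 11 and 14 N against 9, 12 and 15 N. The step at touch still matched the expected 3 N. I could not see the slide's underside, so I have no direct check that the glass is whole.

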